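# Set up the shogi-problem projector

## Task

Get the ceiling projector ready for tonight's shogi problems: take the dust cap off the lens and stand it, stub up, on the cork coaster, push the black hood fully home over the lens tube, and once the hood is on turn the focus knob until its brass pointer is at the index mark. Also lay every slide holder that is there flat in a compartment of the slide tray, one to a compartment, nose in the nose slot. Leave the teacup, piece case, flask and trivet as they are.

Things in the scene. Friction and masses are not known exactly. Their poses are not given: they have to be found in the camera images.
- projector: Compact white ceiling projector, a box 150 (x) x 250 (y) x 60 mm high, fixed on the table. Origin: centre of its underside; z up; x towards its far long side, y towards its lens end. Its flat top lies at z = 60 mm.
- lens_foot (a point): Centre of the foot of the projector's upright metal lens tube, on the projector's top (60 mm above the table). The tube is a solid round spigot, 38 mm diameter, 35 mm high, its top 5 mm tapered to 32 mm diameter. At the start the dust cap sits on it.
- knob_axis (a point): On the upright axis of the focus knob, 71 mm above the table: the top face of the knob's round base (52 mm diameter, 8 mm thick). On that base stands a straight grip bar 46 mm long, 12 mm wide, 20 mm high (71 to 91 mm above the table), centred on the axis. 130 mm from the lens tube's axis.
- focus (a joint): Angle of the black focus knob, rad, growing anticlockwise seen from above; at 0 the pointer looks along the projector's +x. Stops at -2.7 and +2.7. Turns stiffly (about 0.03 N m friction) and stays where it is left.
- pointer (a point): In the direction in which the knob's pointer points, 33 mm from the knob's axis; turns with the knob. The pointer is the small brass beak at one end of the grip bar, which also has a brass line along that half of its top.
- mark (a point): The index mark: one short dark radial bar on the flat light-metal ring (76 mm diameter) around the knob, 33 mm from the knob's axis. It does not move in a run. The knob is set when the pointer points at it.
- tray: Slide tray fixed on the table, 109 x 224 mm, with a light 4 mm wooden floor and dark walls 9 mm above the floor (top 13 mm above the table). Four compartments side by side along its y, 54 mm apart; each 82 mm long (x) and 42 mm wide (y), with a 20 mm wide slot for a slide's nose through the middle of its +x end wall (15 mm thick); the -x end wall has no slots. Origin: on the table under the middle of the compartments; z up.
- hood: Black open-ended lens hood, a straight tube 60 mm high, 48 mm outside and 41.2 mm inside diameter, about 80 g, standing upright on the table. Both ends are alike. Origin: centre of its lower end, z along its axis.
- cap: Grey dust cap, at the start over the top of the lens tube (its origin 87 mm above the table). Flat round cap of 48 mm diameter with a skirt (42 mm inside) reaching 8 mm down below its disc; the disc's top is 13 mm above the skirt's lower rim, and a grip stub of 18 mm diameter rises 20 mm from it. Origin: centre of the skirt's lower rim, z up through the stub.
- coaster: Round cork coaster, 84 mm diameter, 4 mm thick, fixed flat on the table. Origin: centre of its underside.
- slide1: Flat pale wooden slide holder, about 50 g (all four alike; two to four are there, the others are absent): plate 76 x 36 x 8 mm, long along x. A nose 12 mm wide sticks out 8 mm from the middle of its +x end. On the other half stands a grip rib 30 mm long (x), 12 mm wide (y), 16 mm high (8 to 24 mm above the underside), centred at x = -16 mm; a grey window with a fine grid lies on the nose half. Origin: centre of the plate's underside; z up.
- bay1 (a point): Centre of the floor of tray compartment 1 (1 to 4 along the tray's +y), 4 mm above the table.
- slide2: Flat pale wooden slide holder, about 50 g (all four alike; two to four are there, the others are absent): plate 76 x 36 x 8 mm, long along x. A nose 12 mm wide sticks out 8 mm from the middle of its +x end. On the other half stands a grip rib 30 mm long (x), 12 mm wide (y), 16 mm high (8 to 24 mm above the underside), centred at x = -16 mm; a grey window with a fine grid lies on the nose half. Origin: centre of the plate's underside; z up.
- bay2 (a point): Centre of the floor of tray compartment 2 (1 to 4 along the tray's +y), 4 mm above the table.
- slide3: Flat pale wooden slide holder, about 50 g (all four alike; two to four are there, the others are absent): plate 76 x 36 x 8 mm, long along x. A nose 12 mm wide sticks out 8 mm from the middle of its +x end. On the other half stands a grip rib 30 mm long (x), 12 mm wide (y), 16 mm high (8 to 24 mm above the underside), centred at x = -16 mm; a grey window with a fine grid lies on the nose half. Origin: centre of the plate's underside; z up.
- bay3 (a point): Centre of the floor of tray compartment 3 (1 to 4 along the tray's +y), 4 mm above the table.
- slide4: Flat pale wooden slide holder, about 50 g (all four alike; two to four are there, the others are absent): plate 76 x 36 x 8 mm, long along x. A nose 12 mm wide sticks out 8 mm from the middle of its +x end. On the other half stands a grip rib 30 mm long (x), 12 mm wide (y), 16 mm high (8 to 24 mm above the underside), centred at x = -16 mm; a grey window with a fine grid lies on the nose half. Origin: centre of the plate's underside; z up.
- bay4 (a point): Centre of the floor of tray compartment 4 (1 to 4 along the tray's +y), 4 mm above the table.
- teacup: Bystander: celadon teacup, 72 mm across, 62 mm high. Origin: centre of its underside.
- piece_case: Bystander: closed round boxwood case, 90 mm across, 56 mm high. Origin: centre of its underside.
- flask: Bystander: pewter sake flask, 72 mm across, 125 mm high. Origin: centre of its underside.
- turtle_trivet: Bystander: flat iron turtle trivet, about 135 mm long, 20 mm high. Origin: centre of its underside.
Things that resemble listed ones, but are neither listed nor needed, are in the scene too. Leave any blue or pink look-alike of the slide2 alone.

How it is judged:
By the outcome, as a careful person would: the job done as asked, in the order asked, and still so for the second after the job is handed in, with the robot touching nothing.
Of slide1, slide2, slide3, slide4 only 2 to 4 are there at a start; the rules pass over those that are not, and their reading is None.
At some moment in a run one of slide1, slide2, slide3, slide4 may be knocked a few centimetres aside while the robot is not near it.
It also fails if it takes over 210 s, if anything falls off the work surface, if the arm or the gripper's body presses on something with over 40 N, if the wrist force passes 120 N, or if a joint passes its speed limit or range.

## Robot

A 6-joint arm with a two-finger parallel gripper is mounted at the origin on the work surface. World frame = base frame: x ahead of the robot, y to its left, z up, the work surface at z = 0. Lengths are in m, angles in rad, forces in N, time in s.
With the tool pointing down it reaches from about 0.3 to 0.85 m from the base axis. Payload 5.4 kg.
Tool frame: the origin (TCP) lies between the finger pads; the fingertips stand r.tip_reach ahead of it and the grasp point (between the pads) lies 2 mm behind it (r.tip_reach is the distance from the TCP to the fingertips, in m); z points along the fingers, y is the direction in which the jaws open and shut (so a half turn about z gives the same grasp; the last joint's range is limited). The gripper opens to 85 mm and grips with 20 to 120 N. Pads are 22 mm wide; open, the fingers measure 114 mm over their backs; the gripper's body (76 mm by 85 mm) begins 54 mm behind the grasp point. The pads swing forward as they close: fully open they stand 13 mm farther back than shut.
Start: joints at [-1.485, 0.158, 1.597, -0, 1.386, -0.21], TCP at [0.168, -0.55, 0.211] pointing down, gripper open.
Joint ranges: [-2.91, 2.91], [-0.94, 2.29], [0.18, 2.7], [-1.29, 4.43], [0.17, 2.64], [-3, 3]. Speed limits (rad/s): [2.57, 2.57, 3.14, 3.14, 3.14, 3.14].

## Interface

Orientations are given as a unit quaternion [x, y, z, w].
In Python, from workcell import r gives the robot as it stands. The module is installed in compiled form; this text tells all that it offers.
- The arm moves only by the tool apply_moves, never from a script. Its argument "plan" is a list of rows, each an object with "dp": the shift along the tool's x, y, z in m, a list of three; "twist": the turn, a rotation vector about the tool's x, y, z in rad, a list of three. A call has 1 to 12 rows; each row is the pose to reach, as a shift and turn from the pose commanded when the call began, along the tool's axes at that moment; what a row does not reach only later rows make up. A row lasts 1/8 s, in which the tool goes at most 62.5 mm and 10.7 degrees, less where a joint would pass 70% of its speed; a pose out of reach is approached as far as the arm can. A call with a gripper value outside its range is refused whole. "grip" is the finger opening in m, from 0 to 0.0854, set as the call begins (left out, the last holds). The fingers move at their own pace and stop on an object; the grip force is fixed at half the most. Time passes only in rows, so rows that repeat a pose let the fingers close. It gives the time, the measured TCP pose, the force and the opening at its end, in the units of the state.
- r.sense(): the state, without advancing time (a new reading comes with each control period).
- r.snapshot(name): name is "scene" or "top" or "wrist"; returns a dict with "img" (480x640x3 uint8, red, green, blue), "K" (3x3 intrinsics, pixels), "R" (3x3) and "t" (3): a world point X has camera coordinates R X + t; the wrist camera has in their place "T_tool_cam" (4x4, takes a point from camera to tool coordinates, whose origin is the TCP and whose axes are the flange's). Camera axes: x right, y down, z forward; pixel columns grow to the right and rows downward; lengths in m; the calibration is good to about 2 mm. A picture is of the moment at which its call begins: read the wrist's pose just before it. There is no depth.
- r.job_done(): hands the job in, once; it reports no verdict.
Trained networks look in a picture, given as the dict that the camera call returned (one of the last four; its "shot" number tells which), for a name from the list of things; names that differ only in an ending like _2 or _b are one class to them, and where a whole thing is asked for, a point or a joint stands for the part that bears it (a point fixed in the world has none). Each returns a list of dicts, best first, with "p" (0 to 1); they miss things now and then, are a little off and sometimes report something else, mostly with a low value. They report only what shows in the picture. A call takes as long as a camera call. They do not tell look-alikes from the thing itself.
- r.boxes_of(name, picture): "centre" ([column, row] in pixels, amid what is visible of it).
- r.place_of(name, picture): "centre" ([column, row] in pixels: a listed point, or the origin of a listed thing).
The state is a dict: "time": time; "joints": joint angles; "qd": joint speeds; "joint_torque": joint torques, N m; "tool_pos": TCP position; "tool_rot": TCP orientation; "wrist_force": force on the tool from outside, world axes, zero at the start; "torque": the same for the moment, N m; "opening": opening from 0.0 (shut) to 1.0 (fully open).
Only numpy, scipy, OpenCV 4.12 (cv2) and the standard library are available. Lean on these libraries where they do the work, as an engineer would, in place of code of your own. Each camera call takes 0.05 s, during which the arm holds its last target.

## Working session

There is one attempt and no reset: what is moved stays moved. The work goes in short steps, Python scripts to look and compute and a tool call to move; the robot and the scene stay as the last step left them, time stands still between calls to the robot, and variables do not carry over. Pictures are saved under pics/ and viewed, and the job is handed in when it is done.

Besides the shell and the picture viewer there is one more tool, called in YAML: its name, and indented under it one key for each argument. apply_moves: Moves the arm, as the interface text tells. Its arguments: {"type":"object","properties":{"plan":{"type":"array"},"grip":{"type":"number"}},"required":["plan"]}

```bash
mkdir -p pics; ls; python3 - <<'E'
from workcell import r
import cv2
s=r.sense()
for k in s: print(k,s[k])
print(r.tip_reach)
for n in ["scene","top","wrist"]:
    d=r.snapshot(n); cv2.imwrite(f"pics/{n}0.png",d["img"][:,:,::-1])
    print(n,d["K"].tolist(),{k:(v.tolist() if hasattr(v,'tolist') else v) for k,v in d.items() if k in("R","t","T_tool_cam","shot")})
E
```

```text
pics
time 0.0
joints [-1.48510377e+00  1.59073171e-01  1.59824819e+00 -7.98944196e-06
  1.38617180e+00 -2.10098140e-01]
qd [ 0.00141797  0.00088773  0.00115761 -0.00092854 -0.00029397  0.00033003]
joint_torque [-1.58551677e-03 -3.95996726e+01 -3.31436348e+01 -4.01459793e-04
  8.29188328e-03  1.69930161e-06]
tool_pos [ 0.16753292 -0.54938651  0.21029538]
tool_rot [ 9.89082848e-01  1.47357447e-01  5.51518149e-05 -9.48660518e-04]
wrist_force [-0.35402939 -1.14566961 -0.09590593]
torque [ 0.05210458 -0.01094042 -0.01028451]
opening 0.9983070230324257
0.017
scene [[587.5326408202712, 0.0, 311.3060920572404], [0.0, 587.5326408202712, 244.92342827858477], [0.0, 0.0, 1.0]] {'R': [[0.4330999106165742, 0.9013196135466445, -0.006886338652937462], [0.6987049200574167, -0.34054693335878056, -0.6291575485261934], [-0.5694171600079109, 0.2676765593324483, -0.7772472949277262]], 't': [-0.2465481909758086, -0.32995306581449435, 1.9042294199945846], 'shot': 1}
top [[487.22144879836713, 0.0, 313.5202972425937], [0.0, 487.22144879836713, 233.4988540925338], [0.0, 0.0, 1.0]] {'R': [[-0.026235388050272587, -0.9996415181968835, -0.005342238377487291], [-0.9983912688318961, 0.026470540204774826, -0.05014164757468249], [0.05026508464220343, 0.0040181585705001775, -0.998727828623802]], 't': [0.021548447616950687, 0.559476350433137, 1.0893951712468437], 'shot': 2}
wrist [[382.44950803281927, 0.0, 313.19393612347835], [0.0, 382.44950803281927, 242.02834843000997], [0.0, 0.0, 1.0]] {'T_tool_cam': [[0.00020880914370331554, -0.951727206120195, -0.30694507901151835, 0.07882320901269357], [0.9999996860579622, -3.5894591660889206e-05, 0.000791577888683888, 0.0006398769928684933], [-0.0007643838806971204, -0.30694514793725597, 0.9517268998378984, -0.16281790421902212], [0.0, 0.0, 0.0, 1.0]], 'shot': 3}
```

View pics/scene0.png

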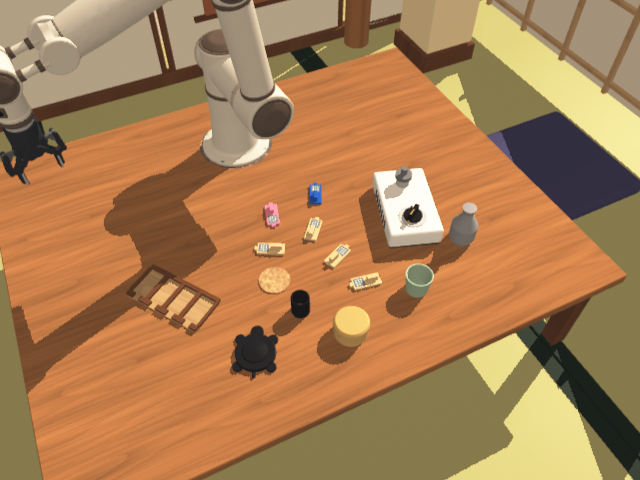

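View pics/top0.png

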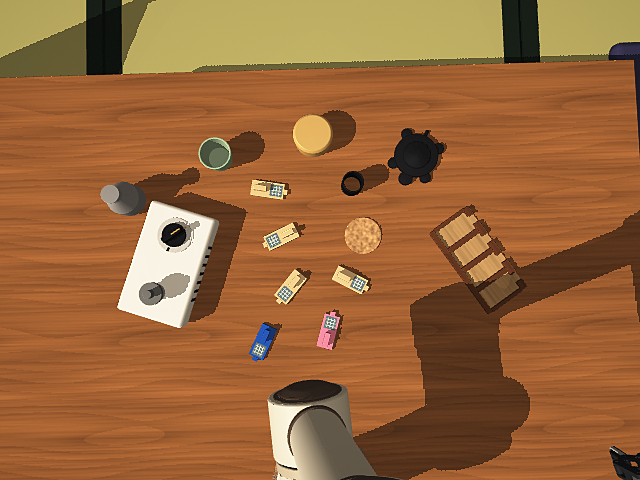

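View pics/wrist0.png

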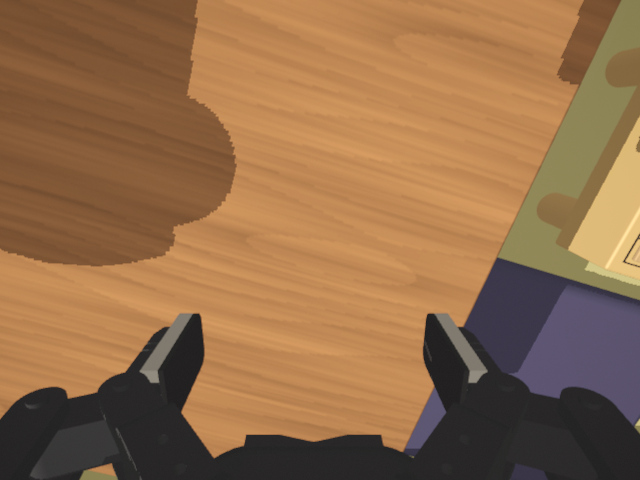

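```bash
cat > h.py <<'E'
from workcell import r
import numpy as np, cv2
from scipy.spatial.transform import Rotation as Ro
def cam(d, st=None):
    """return K,R,t world->cam"""
    if "R" in d: return d["K"],np.array(d["R"]),np.array(d["t"])
    T=np.eye(4);T[:3,:3]=Ro.from_quat(st["tool_rot"]).as_matrix();T[:3,3]=st["tool_pos"]
    M=np.linalg.inv(T@np.array(d["T_tool_cam"]));return d["K"],M[:3,:3],M[:3,3]
def ray(c,px):
    K,R,t=c; v=R.T@np.linalg.inv(K)@np.array([px[0],px[1],1.]);return -R.T@t,v/np.linalg.norm(v)
def atz(c,px,z):
    o,v=ray(c,px);return o+v*(z-o[2])/v[2]
def tri(obs):
    A=np.zeros((3,3));b=np.zeros(3);L=[]
    for c,p in obs:
        o,v=ray(c,p);P=np.eye(3)-np.outer(v,v);A+=P;b+=P@o;L.append((o,v))
    X=np.linalg.solve(A,b);return X,[float(np.linalg.norm(np.cross(X-o,v))) for o,v in L]
def proj(c,X):
    K,R,t=c;p=K@(R@np.asarray(X)+t);return p[:2]/p[2]
def snap(n,name=None):
    st=r.sense();d=r.snapshot(n)
    if name: cv2.imwrite(f"pics/{name}.png",d["img"][:,:,::-1])
    return d,cam(d,st)
def go(p,yaw=None,xdir=None):
    """print dp, twist to bring TCP to world p, pointing down; yaw: world angle of tool y (jaw) axis, mod pi"""
    st=r.sense();R0=Ro.from_quat(st["tool_rot"]);dp=R0.inv().apply(np.array(p)-st["tool_pos"])
    best=None
    if yaw is None:
        y=R0.as_matrix()[:,1];yaw=np.arctan2(y[1],y[0])
    for k in(0,np.pi):
        a=yaw+k;y=np.array([np.cos(a),np.sin(a),0]);z=np.array([0,0,-1.]);x=np.cross(y,z)
        R=Ro.from_matrix(np.c_[x,y,z]);tw=(R0.inv()*R).as_rotvec()
        print("dp",np.round(dp,4).tolist(),"twist",np.round(tw,3).tolist(),"j6",round(float(st["joints"][5]),2),"|dp|",round(float(np.linalg.norm(dp)),3))
def state():
    st=r.sense();R0=Ro.from_quat(st["tool_rot"]).as_matrix()
    print("t",round(st["time"],2),"pos",np.round(st["tool_pos"],4),"yaw_y",round(float(np.arctan2(R0[1,1],R0[0,1])),3),"z",np.round(R0[:,2],3),"F",np.round(st["wrist_force"],1),"op",round(st["opening"],3),"j",np.round(st["joints"],2))
    return st
E
python3 - <<'E'
from h import *
dt,ct=snap("top");ds,cs=snap("scene")
names="projector lens_foot knob_axis pointer mark tray bay1 bay2 bay3 bay4 hood cap coaster slide1 teacup piece_case flask turtle_trivet".split()
for n in names:
    a=r.place_of(n,dt);b=r.place_of(n,ds)
    print(n,[(np.round(q["centre"]).tolist(),round(q["p"],2)) for q in a][:8],'|',[(np.round(q["centre"]).tolist(),round(q["p"],2)) for q in b][:8])
    if a and b and n!="slide1":
        X,e=tri([(ct,a[0]["centre"]),(cs,b[0]["centre"])]);print("   ",np.round(X,4),np.round(e,4))
    if n=="slide1":
        for q in a:
            for w in b:
                X,e=tri([(ct,q["centre"]),(cs,w["centre"])])
                if max(e)<.006: print("   ",np.round(q["centre"]),np.round(X,4),np.round(e,4))
E
```

```text
projector [([172.0, 263.0], 0.79), ([310.0, 140.0], 0.28)] | [([405.0, 211.0], 0.78)]
    [0.5022 0.3316 0.0084] [0.0026 0.0026]
lens_foot [([152.0, 292.0], 0.71)] | [([405.0, 182.0], 0.88)]
    [0.4407 0.36   0.0596] [0.0021 0.0021]
knob_axis [([174.0, 235.0], 0.98), ([354.0, 186.0], 0.59)] | []
pointer [([190.0, 225.0], 0.87)] | [([409.0, 224.0], 0.58), ([274.0, 248.0], 0.22)]
    [0.5859 0.28   0.0647] [0.0056 0.0056]
mark [([169.0, 252.0], 0.96)] | [([410.0, 205.0], 0.69), ([366.0, 280.0], 0.56), ([274.0, 278.0], 0.43)]
    [0.5262 0.3237 0.06  ] [0.0028 0.0028]
tray [([476.0, 262.0], 0.88), ([167.0, 249.0], 0.19)] | [([173.0, 302.0], 0.69), ([417.0, 290.0], 0.48)]
    [ 0.4869 -0.3668 -0.0216] [0.0034 0.0034]
bay1 [([494.0, 285.0], 0.98), ([483.0, 271.0], 0.86), ([466.0, 252.0], 0.75), ([220.0, 158.0], 0.65), ([454.0, 232.0], 0.61)] | [([150.0, 284.0], 0.87), ([167.0, 291.0], 0.83), ([185.0, 302.0], 0.71), ([198.0, 310.0], 0.55), ([367.0, 280.0], 0.45)]
    [ 0.4307 -0.4019  0.0074] [0.0031 0.0031]
bay2 [([494.0, 285.0], 0.98), ([483.0, 271.0], 0.86), ([466.0, 252.0], 0.75), ([2
[... 1854 characters left out ...]
2 0.0193] [0.0024 0.0024]
    [270. 190.] [ 0.6651  0.1085 -0.0051] [0.0026 0.0026]
teacup [([221.0, 160.0], 0.78), ([186.0, 228.0], 0.68), ([157.0, 296.0], 0.39)] | [([409.0, 204.0], 0.68), ([412.0, 289.0], 0.63), ([180.0, 303.0], 0.36)]
    [0.6844 0.1767 0.2821] [0.0152 0.0152]
piece_case [([314.0, 142.0], 0.8), ([493.0, 290.0], 0.4)] | [([350.0, 331.0], 0.75), ([176.0, 301.0], 0.28)]
    [ 0.7766  0.003  -0.0068] [0.0041 0.0041]
flask [([135.0, 202.0], 0.72)] | [([463.0, 238.0], 0.57), ([274.0, 278.0], 0.52)]
    [ 0.6486  0.4269 -0.0096] [0.0078 0.0078]
turtle_trivet [([415.0, 156.0], 0.93)] | [([258.0, 354.0], 0.81), ([274.0, 244.0], 0.49)]
    [ 0.736  -0.2291 -0.0049] [0.0037 0.0037]
```

```bash
python3 - <<'E'
import cv2
a=cv2.imread("pics/top0.png")
cv2.imwrite("pics/topA.png",cv2.resize(a[150:370,220:400],None,fx=3.2,fy=2.7*1,interpolation=cv2.INTER_CUBIC)[:600,:800])
cv2.imwrite("pics/topB.png",cv2.resize(a[190:340,100:240],None,fx=4,fy=4,interpolation=cv2.INTER_CUBIC))
E
```

```text
(no output)
```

View pics/topA.png

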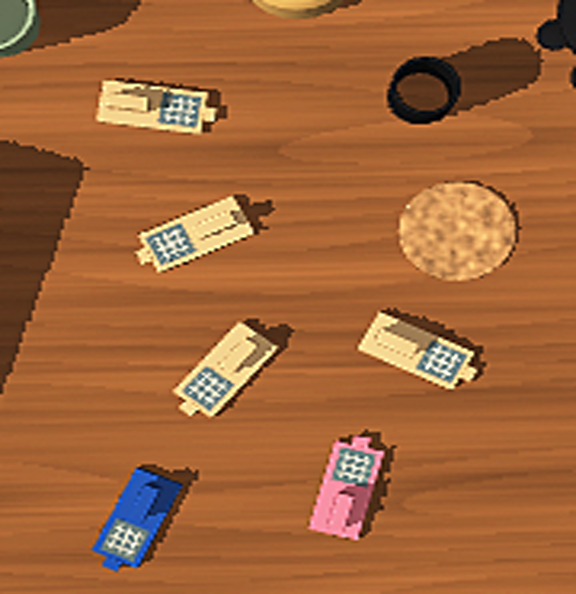

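View pics/topB.png

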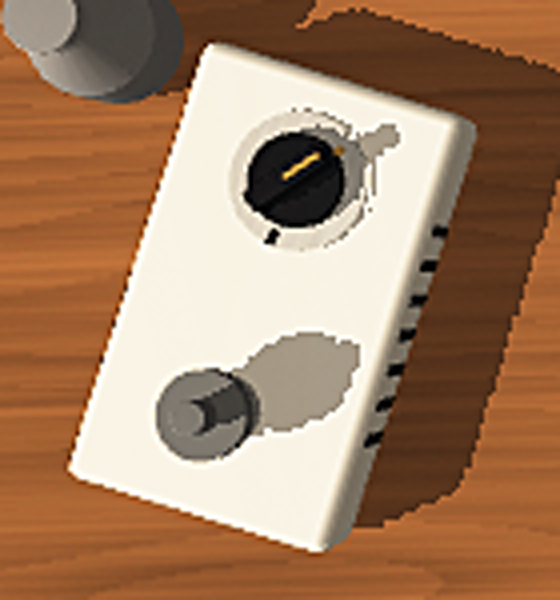

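Candidates in the top view: the pale slides are at (270,189), (282,237), (291,287) and (351,279), and all four are wanted. The blue one (263,341) and pink one (330,331) are look-alikes to leave. The hood is the open black tube at (352,183), the knob is at (175,235) and the trivet at (415,156). The cap is at (151,293), the coaster at (363,236) and the tray at (478,258). The knob pointer looks up-right and the mark is at (168,249).

First move: over the tray for a wrist look.

```bash
python3 - <<'E'
from h import *
state(); go([0.44,-0.34,0.26])
E
```

```text
t 2.05 pos [ 0.1676 -0.55    0.2113] yaw_y -1.275 z [-0.  0. -1.] F [-0.8 -0.5 -0.5] op 0.999 j [-1.49  0.16  1.6  -0.    1.39 -0.21]
dp [0.3218, -0.1215, -0.0487] twist [-0.0, 0.0, 0.0] j6 -0.21 |dp| 0.347
dp [0.3218, -0.1215, -0.0487] twist [-0.0, -0.0, -3.142] j6 -0.21 |dp| 0.347
```

apply_moves:
  plan:
    - {"dp": [0.06, -0.02, -0.04], "twist": [0, 0, 0]}
    - {"dp": [0.32, -0.12, -0.05], "twist": [0, 0, 0]}
    - {"dp": [0.32, -0.12, -0.05], "twist": [0, 0, 0]}
    - {"dp": [0.32, -0.12, -0.05], "twist": [0, 0, 0]}
    - {"dp": [0.32, -0.12, -0.05], "twist": [0, 0, 0]}
    - {"dp": [0.32, -0.12, -0.05], "twist": [0, 0, 0]}
    - {"dp": [0.32, -0.12, -0.05], "twist": [0, 0, 0]}
    - {"dp": [0.32, -0.12, -0.05], "twist": [0, 0, 0]}

```text
time: 3.05
tool_pos: [0.4383, -0.3423, 0.2612]
tool_rot: [0.989, 0.147, -0.0, 0.0]
wrist_force: [-0.9, -1.1, 0.7]
opening: 1.004
```

```bash
python3 - <<'E'
from h import *
state()
d,c=snap("wrist","w1")
for n in ["tray","bay1"]:
    for q in r.place_of(n,d): print(n,np.round(q["centre"],1),round(q["p"],2),np.round(atz(c,q["centre"],.004),4))
E
```

```text
t 3.05 pos [ 0.4383 -0.3423  0.2612] yaw_y -1.275 z [-0.001 -0.    -1.   ] F [-0.9 -1.1  0.7] op 1.004 j [-0.88  0.08  1.58 -0.    1.48  0.4 ]
tray [342.2 149.4] 0.64 [ 0.4929 -0.3591  0.004 ]
bay1 [362.6 221.3] 0.97 [ 0.4242 -0.4062  0.004 ]
bay1 [321.7  72.3] 0.78 [ 0.5589 -0.3155  0.004 ]
bay1 [338.4 126.1] 0.74 [ 0.5144 -0.3478  0.004 ]
bay1 [348.8 175.7] 0.6 [ 0.4684 -0.3748  0.004 ]
```

View pics/w1.png

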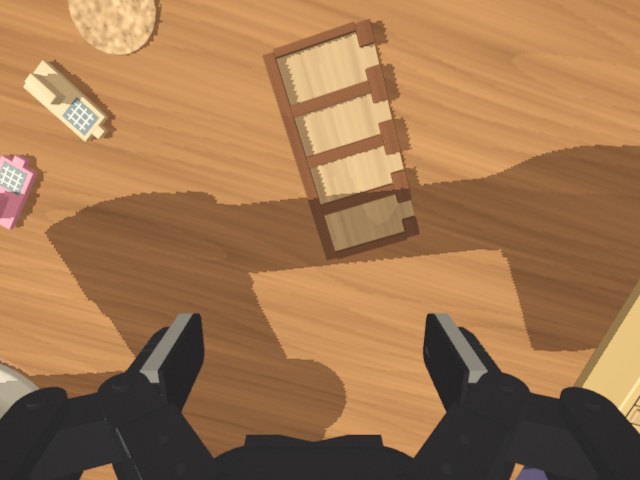

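```bash
python3 - <<'E'
from h import *
d,c=snap("wrist")
g=cv2.cvtColor(d["img"],cv2.COLOR_RGB2GRAY)
pts=[(264,56),(331,259),(419,233),(371,20)]
W=np.array([atz(c,p,.013) for p in pts])[:,:2];print(np.round(W,4), [round(float(np.linalg.norm(W[i]-W[(i+1)%4])),4) for i in range(4)])
# model corners: left-top = (-x,+y)
# tray origin under the middle of compartments; outer x from -41-w to +41+15; 109 => -x wall 12
M=np.array([(-53,112),(-53,-112),(56,-112),(56,112)])/1000
A=M-M.mean(0);B=W-W.mean(0)
U,S,Vt=np.linalg.svd(A.T@B);R=(U@Vt).T;print("yaw x",np.arctan2(R[1,0],R[0,0]),"origin",W.mean(0)-R@M.mean(0))
print(np.round((R@M.T).T+W.mean(0)-R@M.mean(0)-W,4))
E
```

```text
[[ 0.5552 -0.2581]
 [ 0.3729 -0.3848]
 [ 0.4311 -0.4698]
 [ 0.6148 -0.3476]] [0.222, 0.103, 0.2206, 0.1076]
yaw x -0.9743898445988673 origin [ 0.49267103 -0.36382832]
[[ 0.0004  0.001 ]
 [-0.0027  0.0019]
 [ 0.0004 -0.0033]
 [ 0.002   0.0004]]
```

apply_moves:
  plan:
    - {"dp": [0.216, -0.636, -0.04], "twist": [0, 0, 0]}
    - {"dp": [0.216, -0.636, -0.04], "twist": [0, 0, 0]}
    - {"dp": [0.216, -0.636, -0.04], "twist": [0, 0, 0]}
    - {"dp": [0.216, -0.636, -0.04], "twist": [0, 0, 0]}
    - {"dp": [0.216, -0.636, -0.04], "twist": [0, 0, 0]}
    - {"dp": [0.216, -0.636, -0.04], "twist": [0, 0, 0]}
    - {"dp": [0.216, -0.636, -0.04], "twist": [0, 0, 0]}
    - {"dp": [0.216, -0.636, -0.04], "twist": [0, 0, 0]}
    - {"dp": [0.216, -0.636, -0.04], "twist": [0, 0, 0]}
    - {"dp": [0.216, -0.636, -0.04], "twist": [0, 0, 0]}
    - {"dp": [0.216, -0.636, -0.04], "twist": [0, 0, 0]}
    - {"dp": [0.216, -0.636, -0.04], "twist": [0, 0, 0]}

```text
time: 4.75
tool_pos: [0.4597, 0.3314, 0.301]
tool_rot: [0.989, 0.149, -0.0, -0.0]
wrist_force: [-0.3, -1.0, 0.9]
opening: 1.002
```

```bash
cat >> h.py <<'E'
def look(name,names,n="wrist"):
    st=state();d,c=snap(n,name)
    o={}
    for m,z in names:
        o[m]=r.place_of(m,d)
        for q in o[m][:5]: print(m,np.round(q["centre"],1),round(q["p"],2),np.round(atz(c,q["centre"],z),4))
    import pickle;pickle.dump((c,o),open(name+".pkl","wb"))
    return d,c,o
E
python3 - <<'E'
from h import *
look("w2",[("cap",.087),("lens_foot",.06),("knob_axis",.071),("pointer",.08),("mark",.063)])
E
```

```text
t 4.75 pos [0.4597 0.3314 0.301 ] yaw_y -1.272 z [-0.  0. -1.] F [-0.3 -1.   0.9] op 1.002 j [0.41 0.09 1.49 0.   1.56 1.68]
cap [283.5 214. ] 0.66 [0.4387 0.3554 0.087 ]
knob_axis [363.5 102.9] 0.63 [0.5634 0.3116 0.071 ]
pointer [397.8  91.6] 0.81 [0.5816 0.2852 0.08  ]
mark [340.1 129. ] 0.66 [0.5337 0.325  0.063 ]
```

View pics/w2.png

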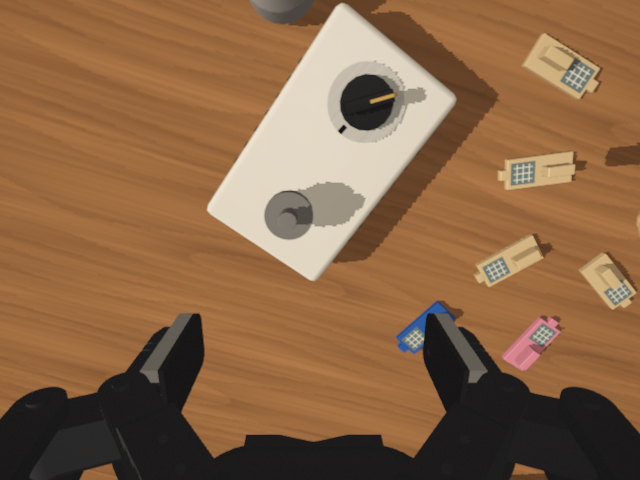

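apply_moves:
  plan:
    - {"dp": [-0.0125, -0.031, 0.09], "twist": [0, 0, 0]}
    - {"dp": [-0.0125, -0.031, 0.09], "twist": [0, 0, 0]}
    - {"dp": [-0.0125, -0.031, 0.09], "twist": [0, 0, 0]}
    - {"dp": [-0.0125, -0.031, 0.09], "twist": [0, 0, 0]}
  grip: 0.045

```text
time: 5.55
tool_pos: [0.4403, 0.3551, 0.2134]
tool_rot: [0.989, 0.147, 0.001, -0.0]
wrist_force: [0.1, -0.2, -0.3]
opening: 0.527
```

```bash
python3 - <<'E'
from h import *
d,c,o=look("w3",[("cap",.087),("knob_axis",.071),("pointer",.08),("mark",.063)])
c2,o2=__import__("pickle").load(open("w2.pkl","rb"))
for n in ["cap","knob_axis","pointer","mark"]:
    if o[n] and o2[n]:
        X,e=tri([(c,o[n][0]["centre"]),(c2,o2[n][0]["centre"])]);print(n,np.round(X,4),np.round(e,4))
E
```

```text
t 5.55 pos [0.4403 0.3551 0.2134] yaw_y -1.276 z [ 0.003  0.001 -1.   ] F [ 0.1 -0.2 -0.3] op 0.527 j [ 0.47  0.13  1.62 -0.    1.38  1.74]
cap [314.4 226. ] 0.85 [0.44   0.3532 0.087 ]
knob_axis [420.6  82.7] 0.79 [0.5638 0.3087 0.071 ]
pointer [460.5  68.8] 0.75 [0.5791 0.287  0.08  ]
mark [383.6 115.9] 0.92 [0.5343 0.3255 0.063 ]
mark [312.5 225.6] 0.29 [0.4336 0.3528 0.063 ]
cap [0.4459 0.3553 0.1125] [0.0007 0.0007]
knob_axis [0.5616 0.3131 0.0887] [0.0007 0.0007]
pointer [0.5834 0.2816 0.0616] [0.0005 0.0005]
mark [0.5341 0.3252 0.0622] [0.0004 0.0004]
```

View pics/w3.png

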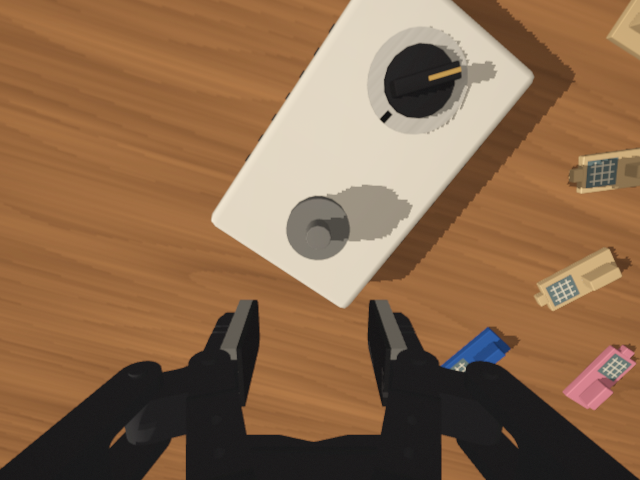

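```bash
python3 - <<'E'
from h import *
import pickle
a,b=cv2.imread("pics/w2.png"),cv2.imread("pics/w3.png")
cv2.imwrite("pics/cr1.png",np.hstack([cv2.resize(a[180:250,250:330],(400,350),interpolation=cv2.INTER_CUBIC),cv2.resize(b[190:270,280:360],(400,400),interpolation=cv2.INTER_CUBIC)[:350]]))
for n,im,g in(("w2",a,(289,215)),("w3",b,(318,228))):
    gr=cv2.cvtColor(im,cv2.COLOR_BGR2GRAY);u,v=g
    k=cv2.HoughCircles(cv2.GaussianBlur(cv2.resize(gr[v-50:v+50,u-50:u+50],None,fx=4,fy=4,interpolation=cv2.INTER_CUBIC),(5,5),1),cv2.HOUGH_GRADIENT,1,400,param1=80,param2=20,minRadius=80,maxRadius=150)
    x,y,rr=k[0,0];px=(u-50+x/4-.4,v-50+y/4-.4);c=pickle.load(open(n+".pkl","rb"))[0]
    print(n,px,rr/4,np.round(atz(c,px,.1),4))
E
```

```text
w2 (np.float32(288.475), np.float32(214.475)) 24.475 [0.443  0.3506 0.1   ]
w3 (np.float32(316.975), np.float32(227.475)) 31.9 [0.4429 0.3521 0.1   ]
```

View pics/cr1.png

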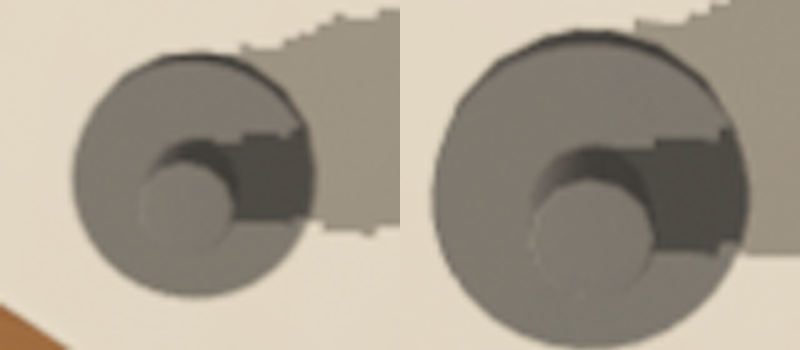

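```bash
python3 - <<'E'
from h import *
import pickle
c2=pickle.load(open("w2.pkl","rb"))[0];c3=pickle.load(open("w3.pkl","rb"))[0]
for n,p,q,z in(("stub",(287.,220.8),(318.,236.8),.12),("disc",(288.3,215.),(317.8,228.8),.1)):
    print(n,tri([(c2,p),(c3,q)]),atz(c2,p,z),atz(c3,q,z))
go([0.442,0.352,0.119]); go([0.442,0.352,0.15])
E
```

```text
stub (array([0.43958477, 0.35036982, 0.1117939 ]), [6.6728086838816e-05, 6.67280868386838e-05]) [0.441883   0.35044243 0.12      ] [0.44187177 0.35121187 0.12      ]
disc (array([0.44074757, 0.35060265, 0.09416534]), [0.0002078987817234474, 0.00020789878172331562]) [0.44244997 0.35063181 0.1       ] [0.4420831 0.3511723 0.1      ]
dp [0.0007, 0.0039, 0.0938] twist [-0.0, -0.003, -0.0] j6 1.74 |dp| 0.094
dp [0.0007, 0.0039, 0.0938] twist [-0.004, 0.001, 3.142] j6 1.74 |dp| 0.094
dp [0.0008, 0.0039, 0.0628] twist [-0.0, -0.003, -0.0] j6 1.74 |dp| 0.063
dp [0.0008, 0.0039, 0.0628] twist [-0.004, 0.001, 3.142] j6 1.74 |dp| 0.063
```

apply_moves:
  plan:
    - {"dp": [0.001, 0.004, 0.05], "twist": [0, -0.003, 0]}
    - {"dp": [0.001, 0.004, 0.075], "twist": [0, -0.003, 0]}
    - {"dp": [0.001, 0.004, 0.093], "twist": [0, -0.003, 0]}
    - {"dp": [0.001, 0.004, 0.093], "twist": [0, -0.003, 0]}
    - {"dp": [0.001, 0.004, 0.093], "twist": [0, -0.003, 0]}

```text
time: 6.42
tool_pos: [0.4421, 0.3524, 0.1198]
tool_rot: [0.989, 0.147, -0.0, -0.0]
wrist_force: [-0.1, -0.5, 0.3]
opening: 0.528
```

```bash
python3 - <<'E'
from h import *
state();snap("wrist","w4")
E
```

```text
t 6.42 pos [0.4421 0.3524 0.1198] yaw_y -1.275 z [-0.001  0.    -1.   ] F [-0.1 -0.5  0.3] op 0.528 j [0.46 0.22 1.71 0.   1.21 1.73]
```

View pics/w4.png

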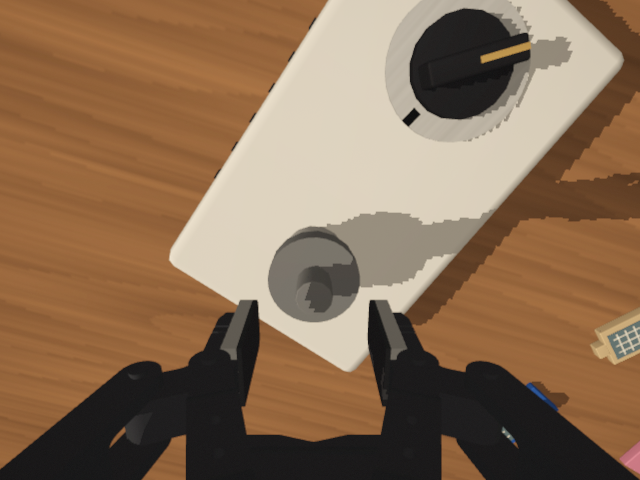

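apply_moves:
  plan:
    - {"dp": [0, 0, 0], "twist": [0, 0, 0]}
    - {"dp": [0, 0, 0], "twist": [0, 0, 0]}
    - {"dp": [0, 0, 0], "twist": [0, 0, 0]}
    - {"dp": [0, 0, 0], "twist": [0, 0, 0]}
    - {"dp": [0, 0, 0], "twist": [0, 0, 0]}
  grip: 0.008

```text
time: 7.1
tool_pos: [0.441, 0.3519, 0.1183]
tool_rot: [0.989, 0.147, -0.002, 0.0]
wrist_force: [0.3, -0.3, 0.3]
opening: 0.091
```

apply_moves:
  plan:
    - {"dp": [0, 0, -0.015], "twist": [0, 0, 0]}
    - {"dp": [0, 0, -0.04], "twist": [0, 0, 0]}
    - {"dp": [0, 0, -0.08], "twist": [0, 0, 0]}
    - {"dp": [0, 0, -0.1], "twist": [0, 0, 0]}
    - {"dp": [0, 0, -0.1], "twist": [0, 0, 0]}

```text
time: 7.72
tool_pos: [0.4428, 0.3527, 0.2214]
tool_rot: [0.989, 0.147, 0.001, -0.001]
wrist_force: [-0.0, 0.9, -0.7]
opening: 0.092
```

```bash
python3 - <<'E'
from h import *
look("w5",[("lens_foot",.06),("knob_axis",.071),("mark",.063),("coaster",.004)])
E
```

```text
t 7.72 pos [0.4428 0.3527 0.2214] yaw_y -1.275 z [ 0.002  0.002 -1.   ] F [-0.   0.9 -0.7] op 0.092 j [0.46 0.13 1.61 0.   1.4  1.73]
lens_foot [566.4 276.2] 0.56 [0.4551 0.113  0.06  ]
knob_axis [414.8  87.7] 0.81 [0.5628 0.3076 0.071 ]
knob_axis [608.7 172.8] 0.55 [0.5488 0.133  0.071 ]
mark [379.8 118.2] 0.65 [0.5347 0.3242 0.063 ]
```

View pics/w5.png

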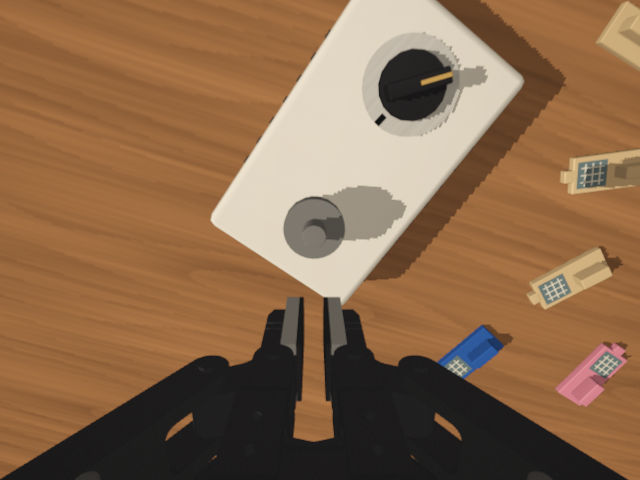

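```bash
python3 - <<'E'
import cv2
a,b=cv2.imread("pics/w4.png"),cv2.imread("pics/w5.png")
import numpy as np
cv2.imwrite("pics/cr2.png",np.hstack([cv2.resize(x[220:480,200:440],(400,433),interpolation=cv2.INTER_CUBIC) for x in(a,b)]))
E
```

```text
(no output)
```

View pics/cr2.png

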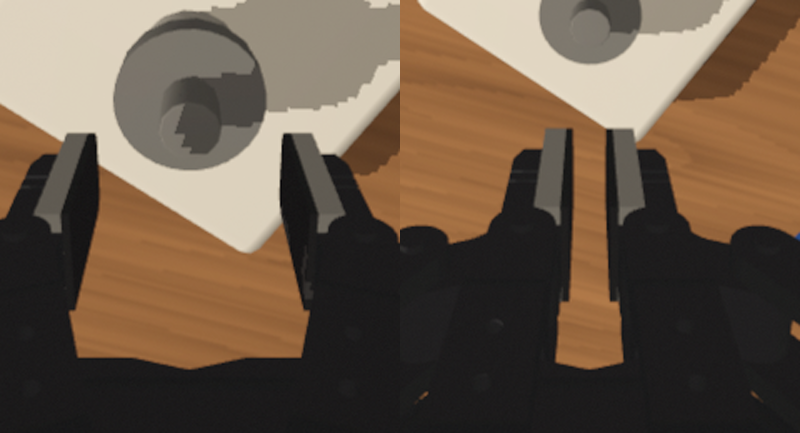

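The fingers closed to 8 mm above the stub. The picture puts the fingertips roughly 35 mm further back than r.tip_reach says. I'll test this by reopening and going down stepwise while watching the force.

apply_moves:
  plan:
    - {"dp": [-0.0005, 0.001, 0.06], "twist": [0, 0, 0]}
    - {"dp": [-0.0005, 0.001, 0.095], "twist": [0, 0, 0]}
    - {"dp": [-0.0005, 0.001, 0.102], "twist": [0, 0, 0]}
    - {"dp": [-0.0005, 0.001, 0.109], "twist": [0, 0, 0]}
    - {"dp": [-0.0005, 0.001, 0.109], "twist": [0, 0, 0]}
    - {"dp": [-0.0005, 0.001, 0.109], "twist": [0, 0, 0]}
  grip: 0.04

```text
time: 8.72
tool_pos: [0.4418, 0.3512, 0.1108]
tool_rot: [0.989, 0.147, -0.0, -0.0]
wrist_force: [0.1, -0.0, -0.4]
opening: 0.471
```

```bash
python3 - <<'E'
from h import *
state();snap("wrist","w6");snap("scene","s6")
a=cv2.imread("pics/s6.png");cv2.imwrite("pics/s6c.png",cv2.resize(a[90:270,330:500],None,fx=3,fy=3,interpolation=cv2.INTER_CUBIC))
E
```

```text
t 8.72 pos [0.4418 0.3512 0.1108] yaw_y -1.275 z [-0.001  0.    -1.   ] F [ 0.1 -0.  -0.4] op 0.471 j [0.46 0.23 1.72 0.   1.19 1.73]
```

View pics/w6.png

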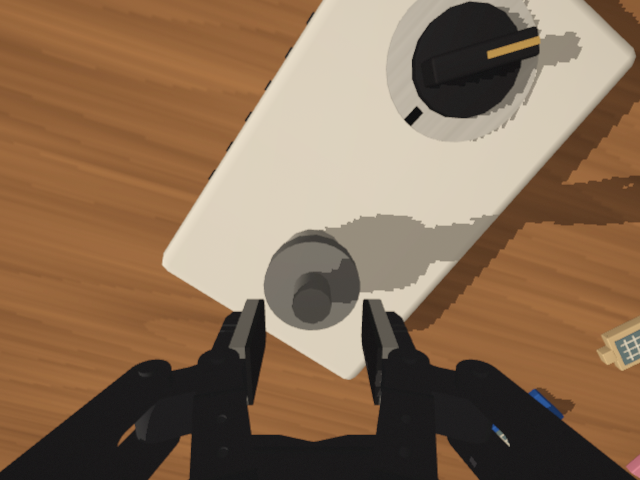

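View pics/s6c.png

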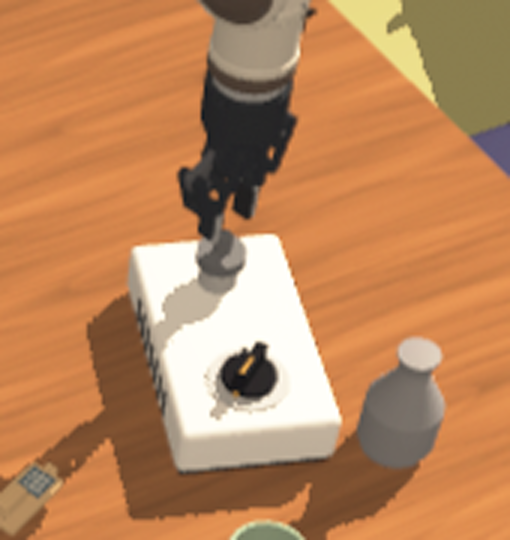

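apply_moves:
  plan:
    - {"dp": [0, 0, 0.008], "twist": [0, 0, 0]}
    - {"dp": [0, 0, 0.016], "twist": [0, 0, 0]}
    - {"dp": [0, 0, 0.021], "twist": [0, 0, 0]}
    - {"dp": [0, 0, 0.026], "twist": [0, 0, 0]}
    - {"dp": [0, 0, 0.026], "twist": [0, 0, 0]}

```text
time: 9.45
tool_pos: [0.4404, 0.3506, 0.0827]
tool_rot: [0.989, 0.147, -0.002, 0.0]
wrist_force: [0.2, 0.2, 0.5]
opening: 0.469
```

```bash
python3 - <<'E'
from h import *
state();snap("wrist","w7")
E
```

```text
t 9.45 pos [0.4404 0.3506 0.0827] yaw_y -1.275 z [-0.004 -0.001 -1.   ] F [0.2 0.2 0.5] op 0.469 j [0.46 0.26 1.74 0.   1.14 1.73]
```

View pics/w7.png

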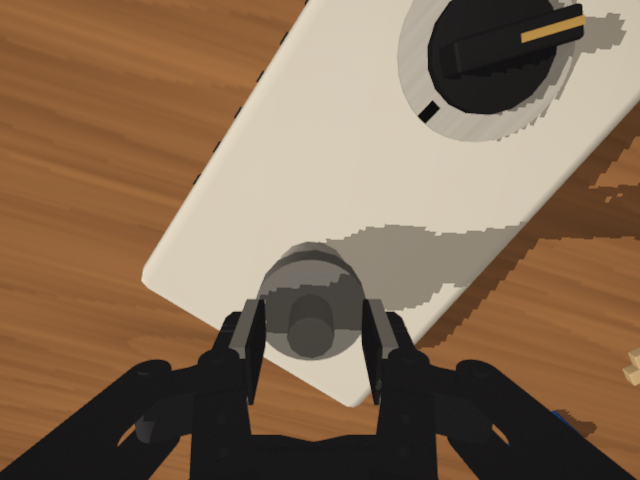

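apply_moves:
  plan:
    - {"dp": [0, 0, 0], "twist": [0, 0, 0]}
    - {"dp": [0, 0, 0], "twist": [0, 0, 0]}
    - {"dp": [0, 0, 0], "twist": [0, 0, 0]}
    - {"dp": [0, 0, 0], "twist": [0, 0, 0]}
  grip: 0.005

```text
time: 10.0
tool_pos: [0.4412, 0.351, 0.0839]
tool_rot: [0.989, 0.147, -0.001, 0.0]
wrist_force: [0.5, 0.7, 4.9]
opening: 0.182
```

```bash
python3 - <<'E'
from h import *
state();snap("wrist","w8")
E
```

```text
t 10.0 pos [0.4412 0.351  0.0839] yaw_y -1.275 z [-0.002 -0.    -1.   ] F [0.5 0.7 4.9] op 0.182 j [0.46 0.26 1.74 0.   1.14 1.73]
```

View pics/w8.png

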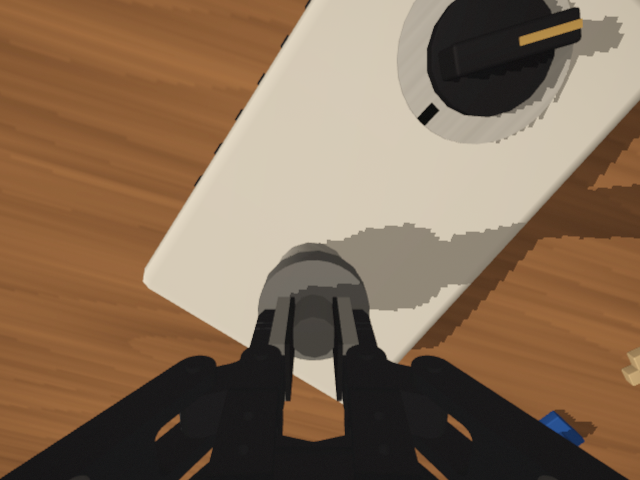

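apply_moves:
  plan:
    - {"dp": [0, 0, -0.01], "twist": [0, 0, 0]}
    - {"dp": [0, 0, -0.03], "twist": [0, 0, 0]}
    - {"dp": [0, 0, -0.08], "twist": [0, 0, 0]}
    - {"dp": [0, 0, -0.14], "twist": [0, 0, 0]}
    - {"dp": [0, 0, -0.14], "twist": [0, 0, 0]}
    - {"dp": [0, 0, -0.14], "twist": [0, 0, 0]}

```text
time: 10.8
tool_pos: [0.4408, 0.3507, 0.2229]
tool_rot: [0.989, 0.147, -0.002, 0.0]
wrist_force: [-0.7, -0.3, -0.8]
opening: 0.181
```

```bash
python3 - <<'E'
from h import *
look("w9",[("lens_foot",.06),("knob_axis",.071),("mark",.063),("coaster",.004),("pointer",.08)])
E
```

```text
t 10.8 pos [0.4408 0.3507 0.2229] yaw_y -1.275 z [-0.004 -0.001 -1.   ] F [-0.7 -0.3 -0.8] op 0.181 j [0.46 0.12 1.61 0.   1.41 1.73]
lens_foot [312.8 212.5] 0.93 [0.4412 0.3502 0.06  ]
knob_axis [411.3  79.2] 0.75 [0.5649 0.3097 0.071 ]
mark [377.9 116.8] 0.68 [0.5324 0.3234 0.063 ]
pointer [448.7  68.1] 0.59 [0.5786 0.2881 0.08  ]
```

View pics/w9.png

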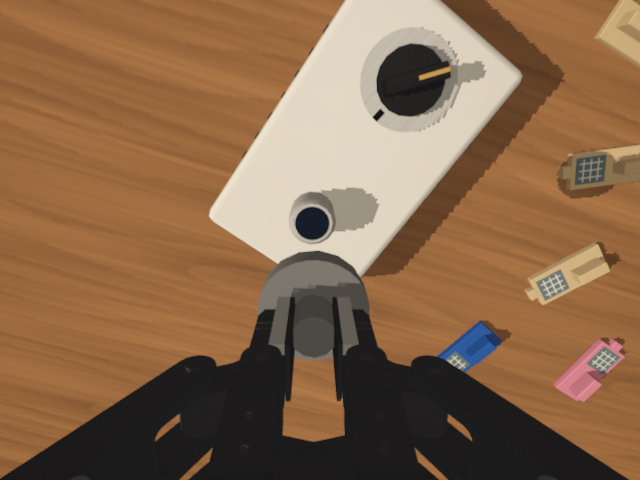

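```bash
python3 - <<'E'
from h import *
d,c=snap("top")
print(atz(c,(363,235.5),.004)); dd,c2=snap("scene"); print(atz(c2,(274.5,280),.004))
go([0.54,-0.09,0.2])
E
```

```text
[ 0.55278827 -0.10601974  0.004     ]
[ 0.55857301 -0.10294569  0.004     ]
dp [-0.0336, 0.4505, 0.0228] twist [0.0, 0.004, -0.0] j6 1.73 |dp| 0.452
dp [-0.0336, 0.4505, 0.0228] twist [0.007, -0.0, 3.142] j6 1.73 |dp| 0.452
```

apply_moves:
  plan:
    - {"dp": [-0.034, 0.45, 0.022], "twist": [0, 0.003, 0]}
    - {"dp": [-0.034, 0.45, 0.022], "twist": [0, 0.003, 0]}
    - {"dp": [-0.034, 0.45, 0.022], "twist": [0, 0.003, 0]}
    - {"dp": [-0.034, 0.45, 0.022], "twist": [0, 0.003, 0]}
    - {"dp": [-0.034, 0.45, 0.022], "twist": [0, 0.003, 0]}
    - {"dp": [-0.034, 0.45, 0.022], "twist": [0, 0.003, 0]}
    - {"dp": [-0.034, 0.45, 0.022], "twist": [0, 0.003, 0]}
    - {"dp": [-0.034, 0.45, 0.022], "twist": [0, 0.003, 0]}
    - {"dp": [-0.034, 0.45, 0.022], "twist": [0, 0.003, 0]}
    - {"dp": [-0.034, 0.45, 0.022], "twist": [0, 0.003, 0]}

```text
time: 12.45
tool_pos: [0.5396, -0.0879, 0.2014]
tool_rot: [0.989, 0.148, -0.0, -0.0]
wrist_force: [-0.5, 0.7, -0.3]
opening: 0.182
```

```bash
python3 - <<'E'
from h import *
look("w10",[("hood",.0),("coaster",.0),("slide1",0.0)])
E
```

```text
t 12.45 pos [ 0.5396 -0.0879  0.2014] yaw_y -1.273 z [-0.     0.001 -1.   ] F [-0.5  0.7 -0.3] op 0.182 j [-0.38  0.09  1.69  0.    1.36  0.89]
hood [351.8  60.9] 0.94 [ 0.6706 -0.0836  0.    ]
coaster [334.3 196.6] 0.93 [ 0.5528 -0.1059  0.    ]
slide1 [202.9 353. ] 0.91 [ 0.3441 -0.0213  0.    ]
slide1 [141.7 132.1] 0.84 [0.5579 0.0812 0.    ]
slide1 [ 60.8 337.8] 0.7 [0.3176 0.1306 0.    ]
slide1 [141.7 249.1] 0.67 [ 0.4451  0.0629 -0.    ]
slide1 [273.  276.1] 0.6 [ 0.4555 -0.0712  0.    ]
```

View pics/w10.png

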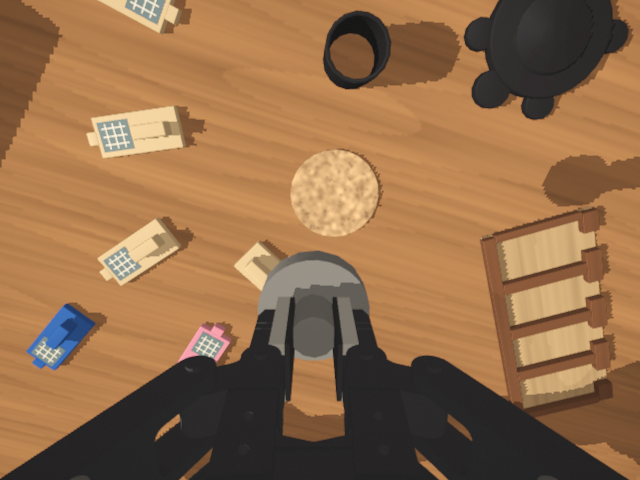

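apply_moves:
  plan:
    - {"dp": [0.0076, 0.021, 0.05], "twist": [0, 0, 0]}
    - {"dp": [0.0076, 0.021, 0.1], "twist": [0, 0, 0]}
    - {"dp": [0.0076, 0.021, 0.15], "twist": [0, 0, 0]}
    - {"dp": [0.0076, 0.021, 0.175], "twist": [0, 0, 0]}
    - {"dp": [0.0076, 0.021, 0.188], "twist": [0, 0, 0]}
    - {"dp": [0.0076, 0.021, 0.194], "twist": [0, 0, 0]}
    - {"dp": [0.0076, 0.021, 0.194], "twist": [0, 0, 0]}

```text
time: 13.52
tool_pos: [0.5539, -0.1075, 0.0082]
tool_rot: [0.989, 0.147, 0.001, 0.0]
wrist_force: [-0.7, 0.4, -0.5]
opening: 0.176
```

```bash
python3 - <<'E'
from h import *
state();snap("wrist","w11")
E
```

```text
t 13.53 pos [ 0.5539 -0.1075  0.0082] yaw_y -1.275 z [ 0.001 -0.001 -1.   ] F [-0.7  0.4 -0.5] op 0.176 j [-0.41  0.38  1.77  0.    0.99  0.87]
```

View pics/w11.png

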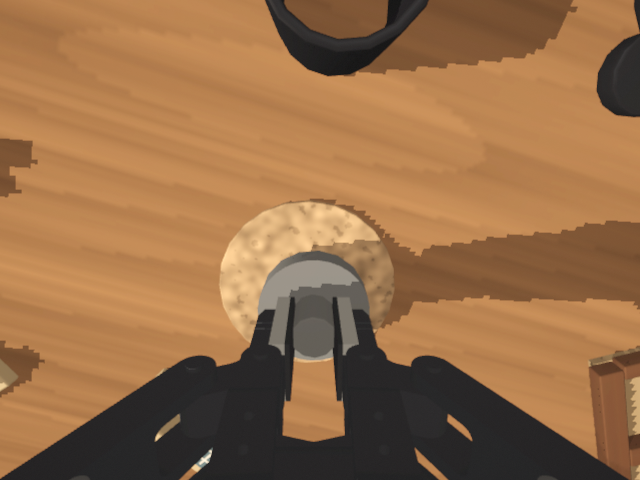

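apply_moves:
  plan:
    - {"dp": [0, 0, 0.003], "twist": [0, 0, 0]}
    - {"dp": [0, 0, 0.006], "twist": [0, 0, 0]}
    - {"dp": [0, 0, 0.006], "twist": [0, 0, 0]}

```text
time: 13.95
tool_pos: [0.553, -0.1073, 0.0012]
tool_rot: [0.989, 0.147, -0.0, -0.0]
wrist_force: [0.1, -0.1, 0.1]
opening: 0.181
```

apply_moves:
  plan:
    - {"dp": [0, 0, 0.0015], "twist": [0, 0, 0]}
    - {"dp": [0, 0, 0.003], "twist": [0, 0, 0]}
    - {"dp": [0, 0, 0.003], "twist": [0, 0, 0]}

```text
time: 14.32
tool_pos: [0.5533, -0.1074, 0.0008]
tool_rot: [0.989, 0.148, -0.0, -0.0]
wrist_force: [-8.3, 2.7, 17.4]
opening: 0.181
```

Contact. Release gently and rise.

apply_moves:
  plan:
    - {"dp": [0, 0, -0.002], "twist": [0, 0, 0]}
    - {"dp": [0, 0, -0.002], "twist": [0, 0, 0]}
    - {"dp": [0, 0, -0.002], "twist": [0, 0, 0]}
    - {"dp": [0, 0, -0.005], "twist": [0, 0, 0]}
    - {"dp": [0, 0, -0.04], "twist": [0, 0, 0]}
    - {"dp": [0, 0, -0.09], "twist": [0, 0, 0]}
    - {"dp": [0, 0, -0.15], "twist": [0, 0, 0]}
    - {"dp": [0, 0, -0.18], "twist": [0, 0, 0]}
    - {"dp": [0, 0, -0.18], "twist": [0, 0, 0]}
  grip: 0.04

```text
time: 15.45
tool_pos: [0.5551, -0.1082, 0.1818]
tool_rot: [0.989, 0.147, 0.003, 0.002]
wrist_force: [0.5, 0.3, -0.7]
opening: 0.471
```

```bash
python3 - <<'E'
from h import *
look("w12",[("hood",.0),("cap",.004)])
E
```

```text
t 15.45 pos [ 0.5551 -0.1082  0.1818] yaw_y -1.275 z [ 0.006 -0.003 -1.   ] F [ 0.5  0.3 -0.7] op 0.471 j [-0.41  0.15  1.66  0.    1.32  0.87]
cap [309.8 215.4] 0.91 [ 0.5504 -0.1082  0.004 ]
cap [537.2 402.6] 0.21 [ 0.4228 -0.4039  0.004 ]
```

View pics/w12.png

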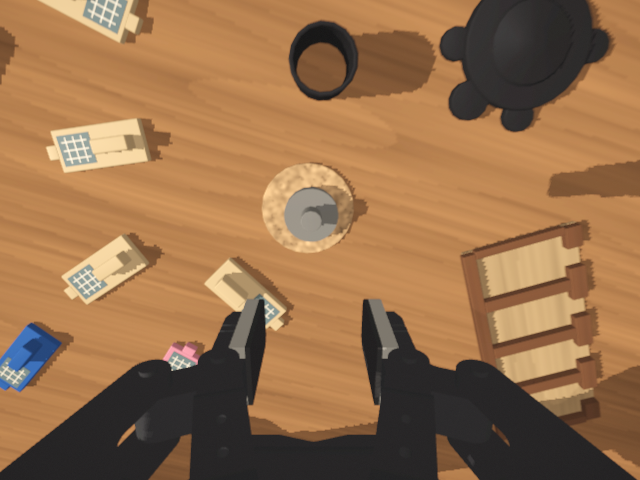

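apply_moves:
  plan:
    - {"dp": [0.107, 0.009, -0.02], "twist": [0, 0, 0]}
    - {"dp": [0.107, 0.009, -0.02], "twist": [0, 0, 0]}
    - {"dp": [0.107, 0.009, -0.02], "twist": [0, 0, 0]}
    - {"dp": [0.107, 0.009, -0.02], "twist": [0, 0, 0]}
    - {"dp": [0.107, 0.009, -0.02], "twist": [0, 0, 0]}
  grip: 0.085

```text
time: 16.23
tool_pos: [0.6569, -0.085, 0.1975]
tool_rot: [0.989, 0.147, -0.001, -0.0]
wrist_force: [-0.2, 0.5, -0.5]
opening: 0.995
```

```bash
python3 - <<'E'
from h import *
look("w13",[("hood",.0)])
E
```

```text
t 16.23 pos [ 0.6569 -0.085   0.1975] yaw_y -1.276 z [-0.002  0.001 -1.   ] F [-0.2  0.5 -0.5] op 0.995 j [-0.31  0.39  1.34 -0.    1.41  0.97]
hood [313.6 195.2] 0.66 [ 0.6659 -0.0834  0.    ]
```

View pics/w13.png

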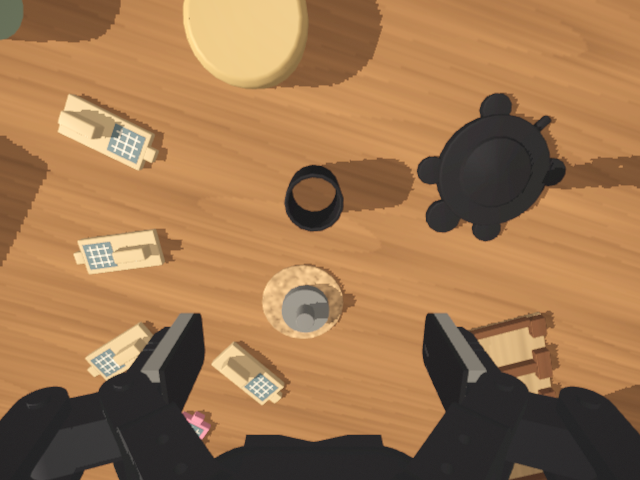

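```bash
cat >> h.py <<'E'
def fitcyl(c,im,x0,h,rad,z0=0.,thr=60):
    from scipy.optimize import minimize
    g=im.max(axis=2);p=proj(c,[x0[0],x0[1],z0+h/2]).astype(int)
    v0,u0=max(p[1]-70,0),max(p[0]-70,0)
    m=(g[v0:p[1]+70,u0:p[0]+70]<thr).astype(np.uint8)
    n,lab,stt,cen=cv2.connectedComponentsWithStats(m)
    k=1+np.argmax(stt[1:,4]);m=(lab==k).astype(np.uint8)
    cs,_=cv2.findContours(m,cv2.RETR_EXTERNAL,cv2.CHAIN_APPROX_NONE);m=cv2.drawContours(np.zeros_like(m),cs,-1,1,-1)
    a=np.linspace(0,2*np.pi,48)
    def f(x):
        P=np.array([proj(c,[x[0]+rad*np.cos(t),x[1]+rad*np.sin(t),z]) for z in(z0,z0+h) for t in a])-[u0,v0]
        hull=cv2.convexHull(np.round(P*16).astype(np.int32));q=cv2.fillConvexPoly(np.zeros_like(m),hull,1,shift=4)
        return float((q!=m).sum())/m.sum()
    rs=minimize(f,x0,method="Nelder-Mead",options=dict(initial_simplex=np.array(x0)+np.array([[0,0],[.006,0],[0,.006]]),xatol=1e-4))
    return rs.x,rs.fun
E
python3 - <<'E'
from h import *
import pickle
for n in("w12","w13"):
    c=pickle.load(open(n+".pkl","rb"))[0];im=cv2.imread(f"pics/{n}.png")
    print(n,fitcyl(c,im,[0.668,-0.083],.06,.024))
go([0.668,-0.083,0.13])
E
```

```text
w12 (array([ 0.66923384, -0.08177435]), np.float64(0.10942843185148998))
w13 (array([ 0.67025128, -0.08106238]), np.float64(0.11514736120630568))
dp [0.0109, 0.0012, 0.0682] twist [-0.0, 0.001, 0.0] j6 0.97 |dp| 0.069
dp [0.0109, 0.0012, 0.0682] twist [-0.001, -0.0, -3.142] j6 0.97 |dp| 0.069
```

apply_moves:
  plan:
    - {"dp": [0.013, 0.001, 0.05], "twist": [0, 0, 0]}
    - {"dp": [0.013, 0.001, 0.1], "twist": [0, 0, 0]}
    - {"dp": [0.013, 0.001, 0.14], "twist": [0, 0, 0]}
    - {"dp": [0.013, 0.001, 0.17], "twist": [0, 0, 0]}
    - {"dp": [0.013, 0.001, 0.19], "twist": [0, 0, 0]}
    - {"dp": [0.013, 0.001, 0.19], "twist": [0, 0, 0]}
    - {"dp": [0.013, 0.001, 0.19], "twist": [0, 0, 0]}

```text
time: 17.2
tool_pos: [0.6721, -0.0824, 0.0102]
tool_rot: [0.989, 0.147, 0.001, 0.001]
wrist_force: [0.0, -0.2, 0.1]
opening: 0.996
```

```bash
python3 - <<'E'
from h import *
state();snap("wrist","w14")
E
```

```text
t 17.2 pos [ 0.6721 -0.0824  0.0102] yaw_y -1.275 z [ 0.003 -0.001 -1.   ] F [ 0.  -0.2  0.1] op 0.996 j [-0.3   0.62  1.42  0.    1.1   0.97]
```

View pics/w14.png

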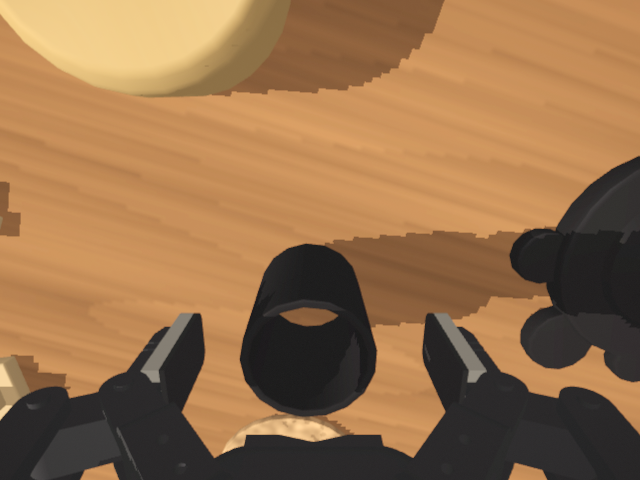

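apply_moves:
  plan:
    - {"dp": [0, 0, 0], "twist": [0, 0, 0]}
    - {"dp": [0, 0, 0], "twist": [0, 0, 0]}
    - {"dp": [0, 0, 0], "twist": [0, 0, 0]}
    - {"dp": [0, 0, 0], "twist": [0, 0, 0]}
    - {"dp": [0, 0, 0], "twist": [0, 0, 0]}
  grip: 0.03

```text
time: 17.88
tool_pos: [0.6717, -0.0822, 0.0094]
tool_rot: [0.989, 0.147, 0.001, 0.0]
wrist_force: [-0.3, -0.5, 5.4]
opening: 0.532
```

```bash
python3 - <<'E'
from h import *
state()
c=__import__("pickle").load(open("w9.pkl","rb"))[0]
im=cv2.imread("pics/w9.png");cv2.imwrite("pics/cr3.png",cv2.resize(im[180:260,270:360],None,fx=7,fy=7,interpolation=cv2.INTER_CUBIC))
E
```

```text
t 17.88 pos [ 0.6717 -0.0822  0.0094] yaw_y -1.275 z [ 0.002 -0.    -1.   ] F [-0.3 -0.5  5.4] op 0.532 j [-0.3   0.62  1.42  0.    1.1   0.97]
```

View pics/cr3.png

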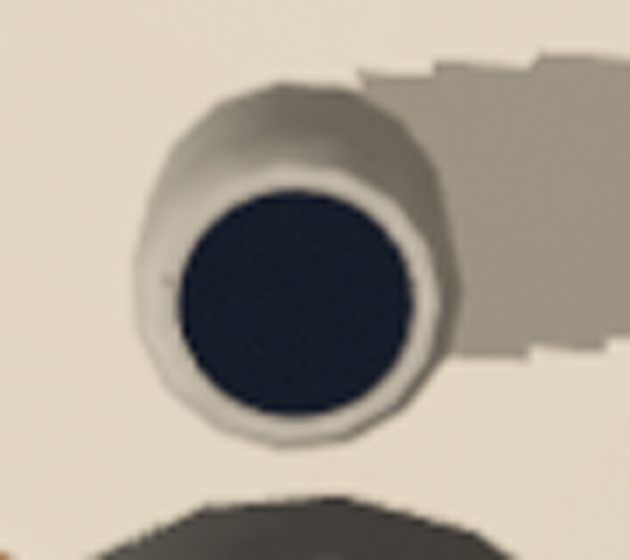

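apply_moves:
  plan:
    - {"dp": [0, 0, -0.02], "twist": [0, 0, 0]}
    - {"dp": [0, 0, -0.06], "twist": [0, 0, 0]}
    - {"dp": [0, 0, -0.12], "twist": [0, 0, 0]}
    - {"dp": [0, 0, -0.17], "twist": [0, 0, 0]}
    - {"dp": [0, 0, -0.17], "twist": [0, 0, 0]}
    - {"dp": [0, 0, -0.17], "twist": [0, 0, 0]}

```text
time: 18.62
tool_pos: [0.6702, -0.0818, 0.178]
tool_rot: [0.989, 0.147, -0.001, -0.0]
wrist_force: [-0.4, 0.1, -1.6]
opening: 0.54
```

```bash
python3 - <<'E'
from h import *
import pickle
state();snap("wrist","w15")
c=pickle.load(open("w9.pkl","rb"))[0]
print("tube top",atz(c,(311.9,222.9),.095), "foot",atz(c,(312.8,212.5),.06))
go([0.38,0.351,0.2])
E
```

```text
t 18.62 pos [ 0.6702 -0.0818  0.178 ] yaw_y -1.275 z [-0.001  0.    -1.   ] F [-0.4  0.1 -1.6] op 0.54 j [-0.3   0.44  1.32 -0.    1.38  0.98]
tube top [0.4411169  0.35090944 0.095     ] foot [0.44120073 0.3501992  0.06      ]
dp [-0.151, -0.4983, -0.022] twist [-0.002, 0.003, 0.0] j6 0.98 |dp| 0.521
dp [-0.151, -0.4983, -0.022] twist [-0.004, -0.003, -3.142] j6 0.98 |dp| 0.521
```

View pics/w15.png

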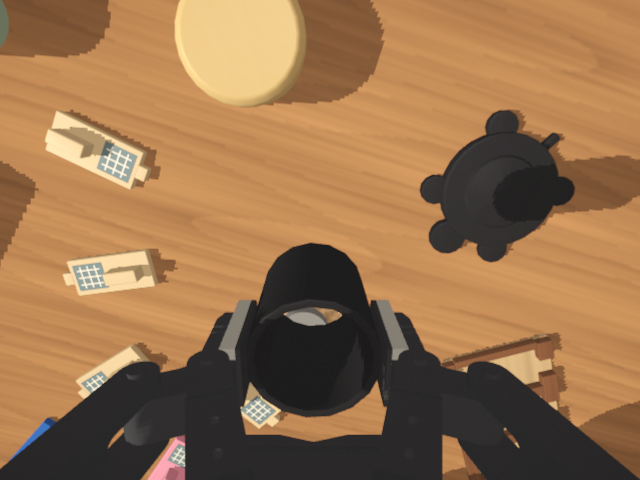

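apply_moves:
  plan:
    - {"dp": [-0.093, -0.4805, 0], "twist": [0, 0, 0]}
    - {"dp": [-0.093, -0.4805, 0], "twist": [0, 0, 0]}
    - {"dp": [-0.093, -0.4805, 0], "twist": [0, 0, 0]}
    - {"dp": [-0.093, -0.4805, 0], "twist": [0, 0, 0]}
    - {"dp": [-0.093, -0.4805, 0], "twist": [0, 0, 0]}
    - {"dp": [-0.093, -0.4805, 0], "twist": [0, 0, 0]}
    - {"dp": [-0.093, -0.4805, 0], "twist": [0, 0, 0]}
    - {"dp": [-0.093, -0.4805, 0], "twist": [0, 0, 0]}
    - {"dp": [-0.093, -0.4805, 0], "twist": [0, 0, 0]}
    - {"dp": [-0.093, -0.4805, 0], "twist": [0, 0, 0]}
    - {"dp": [-0.093, -0.4805, 0], "twist": [0, 0, 0]}

```text
time: 20.05
tool_pos: [0.4422, 0.3492, 0.1777]
tool_rot: [0.989, 0.146, -0.001, 0.0]
wrist_force: [0.1, -0.4, -0.2]
opening: 0.536
```

```bash
python3 - <<'E'
from h import *
state();snap("wrist","w16");go([0.441,0.351,0.115])
E
```

```text
t 20.05 pos [0.4422 0.3492 0.1777] yaw_y -1.277 z [-0.001 -0.001 -1.   ] F [ 0.1 -0.4 -0.2] op 0.536 j [ 0.45  0.16  1.67 -0.    1.32  1.73]
dp [-0.0007, -0.002, 0.0629] twist [0.0, 0.001, -0.0] j6 1.73 |dp| 0.063
dp [-0.0007, -0.002, 0.0629] twist [0.001, -0.001, 3.142] j6 1.73 |dp| 0.063
```

View pics/w16.png

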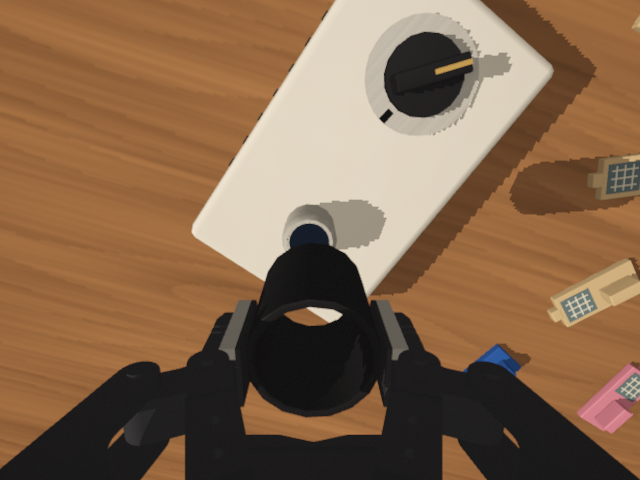

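apply_moves:
  plan:
    - {"dp": [-0.0007, -0.002, 0.03], "twist": [0, 0.001, 0]}
    - {"dp": [-0.0007, -0.002, 0.055], "twist": [0, 0.001, 0]}
    - {"dp": [-0.0007, -0.002, 0.065], "twist": [0, 0.001, 0]}
    - {"dp": [-0.0007, -0.002, 0.065], "twist": [0, 0.001, 0]}
    - {"dp": [-0.0007, -0.002, 0.065], "twist": [0, 0.001, 0]}

```text
time: 20.72
tool_pos: [0.4416, 0.3525, 0.1147]
tool_rot: [0.989, 0.147, 0.002, -0.0]
wrist_force: [0.3, -0.6, -0.6]
opening: 0.538
```

```bash
python3 - <<'E'
from h import *
state();snap("wrist","w17");go([0.441,0.351,0.1])
for n in ("scene","top"):
    d,c=snap(n,"x17"+n); p=proj(c,[.441,.351,.1]).astype(int); cv2.imwrite(f"pics/c17{n}.png",cv2.resize(d["img"][p[1]-35:p[1]+35,p[0]-40:p[0]+40,::-1],None,fx=5,fy=5,interpolation=cv2.INTER_CUBIC))
a=[cv2.imread(f"pics/c17{n}.png") for n in("scene","top")];cv2.imwrite("pics/c17.png",np.hstack(a))
E
```

```text
t 20.73 pos [0.4416 0.3525 0.1147] yaw_y -1.275 z [ 0.003  0.001 -1.   ] F [ 0.3 -0.6 -0.6] op 0.538 j [ 0.46  0.22  1.72 -0.    1.19  1.74]
dp [-0.0011, 0.0013, 0.0148] twist [-0.0, -0.003, -0.0] j6 1.74 |dp| 0.015
dp [-0.0011, 0.0013, 0.0148] twist [-0.005, 0.001, 3.142] j6 1.74 |dp| 0.015
```

View pics/w17.png

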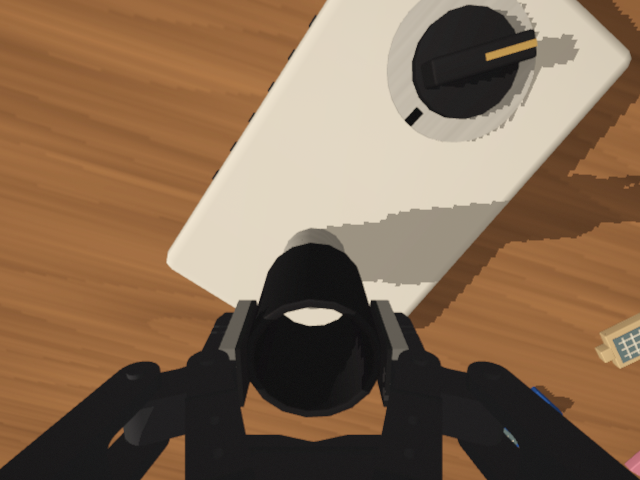

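View pics/c17.png

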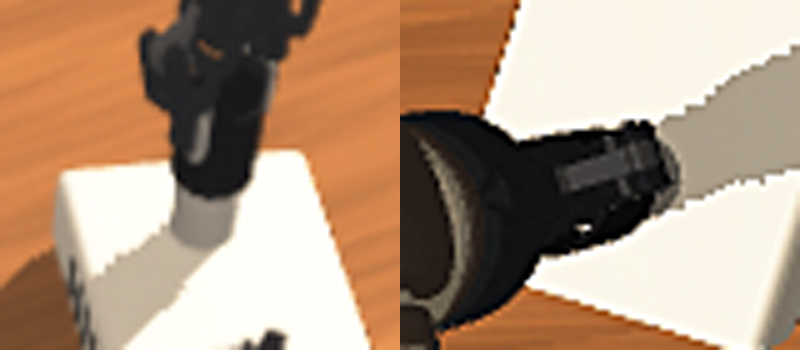

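apply_moves:
  plan:
    - {"dp": [-0.001, 0.0013, 0.005], "twist": [0, -0.003, 0]}
    - {"dp": [-0.001, 0.0013, 0.01], "twist": [0, -0.003, 0]}
    - {"dp": [-0.001, 0.0013, 0.015], "twist": [0, -0.003, 0]}
    - {"dp": [-0.001, 0.0013, 0.018], "twist": [0, -0.003, 0]}
    - {"dp": [-0.001, 0.0013, 0.018], "twist": [0, -0.003, 0]}

```text
time: 21.5
tool_pos: [0.4399, 0.3508, 0.0951]
tool_rot: [0.989, 0.147, -0.001, 0.0]
wrist_force: [0.8, 0.1, -1.4]
opening: 0.537
```

apply_moves:
  plan:
    - {"dp": [0.001, 0, 0.005], "twist": [0, 0, 0]}
    - {"dp": [0.001, 0, 0.01], "twist": [0, 0, 0]}
    - {"dp": [0.001, 0, 0.015], "twist": [0, 0, 0]}
    - {"dp": [0.001, 0, 0.019], "twist": [0, 0, 0]}
    - {"dp": [0.001, 0, 0.019], "twist": [0, 0, 0]}

```text
time: 22.12
tool_pos: [0.4406, 0.3509, 0.0759]
tool_rot: [0.989, 0.147, -0.001, 0.0]
wrist_force: [0.3, -0.3, -0.8]
opening: 0.534
```

apply_moves:
  plan:
    - {"dp": [0, 0, 0.003], "twist": [0, 0, 0]}
    - {"dp": [0, 0, 0.006], "twist": [0, 0, 0]}
    - {"dp": [0, 0, 0.008], "twist": [0, 0, 0]}
    - {"dp": [0, 0, 0.008], "twist": [0, 0, 0]}
    - {"dp": [0, 0, 0.008], "twist": [0, 0, 0]}

```text
time: 22.75
tool_pos: [0.441, 0.351, 0.0694]
tool_rot: [0.989, 0.147, -0.001, 0.0]
wrist_force: [-3.2, -1.2, 6.0]
opening: 0.536
```

apply_moves:
  plan:
    - {"dp": [0, 0, 0.0015], "twist": [0, 0, 0]}
    - {"dp": [0, 0, 0.0015], "twist": [0, 0, 0]}

```text
time: 23.0
tool_pos: [0.4411, 0.3511, 0.0694]
tool_rot: [0.989, 0.148, -0.001, 0.0]
wrist_force: [-6.6, -4.7, 15.8]
opening: 0.538
```

apply_moves:
  plan:
    - {"dp": [0, 0, 0], "twist": [0, 0, 0]}
    - {"dp": [0, 0, -0.001], "twist": [0, 0, 0]}
    - {"dp": [0, 0, -0.001], "twist": [0, 0, 0]}
    - {"dp": [0, 0, -0.02], "twist": [0, 0, 0]}
    - {"dp": [0, 0, -0.06], "twist": [0, 0, 0]}
    - {"dp": [0, 0, -0.11], "twist": [0, 0, 0]}
    - {"dp": [0, 0, -0.14], "twist": [0, 0, 0]}
    - {"dp": [0, 0, -0.14], "twist": [0, 0, 0]}
    - {"dp": [0, 0, -0.14], "twist": [0, 0, 0]}
  grip: 0.075

```text
time: 24.12
tool_pos: [0.4407, 0.3508, 0.2064]
tool_rot: [0.989, 0.147, -0.001, 0.0]
wrist_force: [-0.6, -0.0, -1.4]
opening: 0.88
```

```bash
python3 - <<'E'
from h import *
look("w18",[("hood",.06),("knob_axis",.071),("mark",.063),("pointer",.08)])
E
```

```text
t 24.12 pos [0.4407 0.3508 0.2064] yaw_y -1.275 z [-0.003 -0.001 -1.   ] F [-0.6 -0.  -1.4] op 0.88 j [0.46 0.13 1.63 0.   1.38 1.73]
hood [314.1 219. ] 0.68 [0.4401 0.3489 0.06  ]
knob_axis [418.5  79.5] 0.7 [0.5638 0.3082 0.071 ]
mark [381.9 114.6] 0.94 [0.534  0.3238 0.063 ]
```

View pics/w18.png

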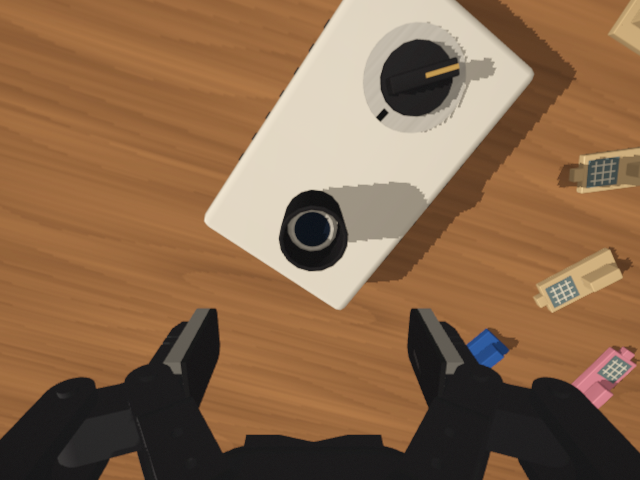

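apply_moves:
  plan:
    - {"dp": [0.106, 0.076, 0.02], "twist": [0, 0, -0.18]}
    - {"dp": [0.106, 0.076, 0.02], "twist": [0, 0, -0.36]}
    - {"dp": [0.106, 0.076, 0.02], "twist": [0, 0, -0.54]}
    - {"dp": [0.106, 0.076, 0.02], "twist": [0, 0, -0.72]}
    - {"dp": [0.106, 0.076, 0.02], "twist": [0, 0, -0.9]}
    - {"dp": [0.106, 0.076, 0.02], "twist": [0, 0, -1.08]}
    - {"dp": [0.106, 0.076, 0.02], "twist": [0, 0, -1.26]}
    - {"dp": [0.106, 0.076, 0.02], "twist": [0, 0, -1.44]}
    - {"dp": [0.106, 0.076, 0.02], "twist": [0, 0, -1.62]}
    - {"dp": [0.106, 0.076, 0.02], "twist": [0, 0, -1.8]}
    - {"dp": [0.106, 0.076, 0.02], "twist": [0, 0, -1.885]}
    - {"dp": [0.106, 0.076, 0.02], "twist": [0, 0, -1.885]}
  grip: 0.04

```text
time: 25.88
tool_pos: [0.5644, 0.3091, 0.186]
tool_rot: [0.463, 0.887, -0.001, -0.001]
wrist_force: [-0.6, -0.1, 0.1]
opening: 0.471
```

```bash
python3 - <<'E'
from h import *
look("w19",[("knob_axis",.071),("mark",.063),("pointer",.08)])
E
```

```text
t 25.88 pos [0.5644 0.3091 0.186 ] yaw_y 0.609 z [-0.003 -0.001 -1.   ] F [-0.6 -0.1  0.1] op 0.471 j [ 0.31  0.35  1.41  0.    1.38 -0.3 ]
knob_axis [313.2 229.3] 0.56 [0.565  0.3075 0.071 ]
mark [291.5 188.3] 0.74 [0.5346 0.3226 0.063 ]
```

View pics/w19.png

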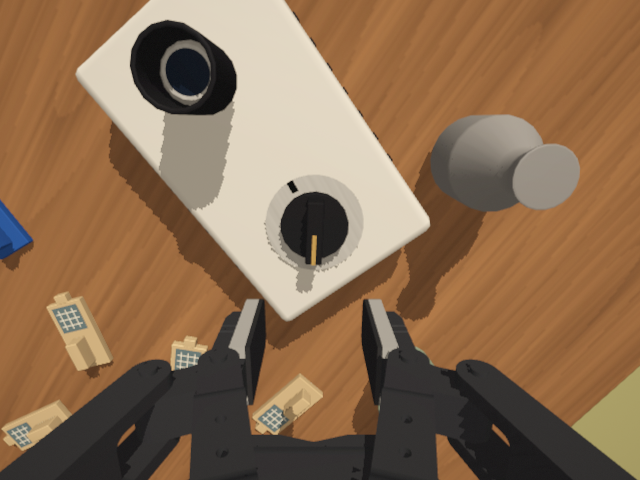

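```bash
python3 - <<'E'
from h import *
import pickle
c=pickle.load(open("w19.pkl","rb"))[0]
im=cv2.imread("pics/w19.png");cv2.imwrite("pics/cr4.png",cv2.resize(im[165:285,250:380],None,fx=6,fy=5,interpolation=cv2.INTER_CUBIC))
print("ring",atz(c,(314,223),.0625),"mark",atz(c,(292,187),.0625))
E
```

```text
ring [0.56401646 0.31004614 0.0625    ] mark [0.53440432 0.32353606 0.0625    ]
```

View pics/cr4.png

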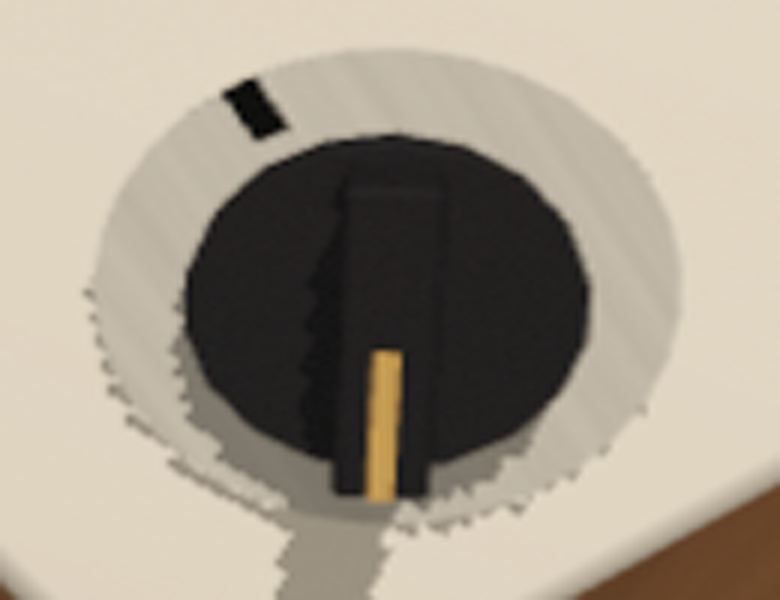

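```bash
python3 - <<'E'
from h import *
import pickle
c=pickle.load(open("w19.pkl","rb"))[0]
r0=atz(c,(314.3,221.8),.0625);m=atz(c,(292.3,186.2),.0625);a=atz(c,(316.,201.6),.091);b=atz(c,(313.,263.6),.091)
an=lambda v:float(np.arctan2(v[1],v[0]))
print(r0,m,np.linalg.norm((m-r0)[:2]),an(m-r0)); print(a,b,(a+b)/2,np.linalg.norm(a-b),an(b-a))
print("turn",(an(m-r0)-an(b-a)), "jaw yaw",an(b-a)+np.pi/2)
X=[.5642,.3098,.060];go(X,an(b-a)+np.pi/2)
E
```

```text
[0.56365651 0.31096674 0.0625    ] [0.53425209 0.32416646 0.0625    ] 0.03223122777795208 2.7196517974174386
[0.55203642 0.32958073 0.091     ] [0.57638248 0.29108004 0.091     ] [0.56420945 0.31033038 0.091     ] 0.045552533379976876 -1.0069264167787042
turn 3.7265782141961425 jaw yaw 0.5638699100161924
dp [0.0006, 0.0003, 0.1264] twist [-0.002, -0.001, 0.045] j6 -0.3 |dp| 0.126
dp [0.0006, 0.0003, 0.1264] twist [0.001, -0.004, -3.096] j6 -0.3 |dp| 0.126
```

apply_moves:
  plan:
    - {"dp": [0.001, 0.0003, 0.05], "twist": [0, 0, 0.045]}
    - {"dp": [0.001, 0.0003, 0.09], "twist": [0, 0, 0.045]}
    - {"dp": [0.001, 0.0003, 0.115], "twist": [0, 0, 0.045]}
    - {"dp": [0.001, 0.0003, 0.126], "twist": [0, 0, 0.045]}
    - {"dp": [0.001, 0.0003, 0.126], "twist": [0, 0, 0.045]}
    - {"dp": [0.001, 0.0003, 0.126], "twist": [0, 0, 0.045]}

```text
time: 26.82
tool_pos: [0.5653, 0.3106, 0.0624]
tool_rot: [0.482, 0.876, 0.0, 0.0]
wrist_force: [0.2, 0.4, 0.5]
opening: 0.466
```

```bash
python3 - <<'E'
from h import *
state();snap("wrist","w20")
E
```

```text
t 26.82 pos [0.5653 0.3106 0.0624] yaw_y 0.565 z [ 0.001  0.    -1.   ] F [0.2 0.4 0.5] op 0.466 j [ 0.32  0.48  1.51  0.    1.16 -0.25]
```

View pics/w20.png

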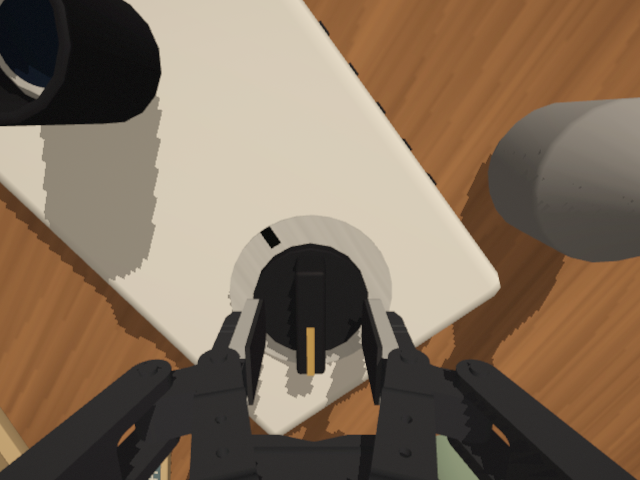

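apply_moves:
  plan:
    - {"dp": [0, -0.0005, 0.001], "twist": [0, 0, 0]}
    - {"dp": [0, -0.0005, 0.001], "twist": [0, 0, 0]}
    - {"dp": [0, -0.0005, 0.001], "twist": [0, 0, 0]}
    - {"dp": [0, -0.0005, 0.001], "twist": [0, 0, 0]}
    - {"dp": [0, -0.0005, 0.001], "twist": [0, 0, 0]}
  grip: 0.002

```text
time: 27.5
tool_pos: [0.5642, 0.3101, 0.0606]
tool_rot: [0.482, 0.876, -0.0, -0.0]
wrist_force: [-1.4, -0.9, 5.5]
opening: 0.116
```

```bash
python3 - <<'E'
from h import *
state();go([0.5642,0.3104,0.061])
E
```

```text
t 27.5 pos [0.5642 0.3101 0.0606] yaw_y 0.565 z [-0.001 -0.    -1.   ] F [-1.4 -0.9  5.5] op 0.116 j [ 0.32  0.48  1.51 -0.    1.15 -0.25]
dp [0.0003, 0.0002, -0.0004] twist [-0.001, -0.0, -0.0] j6 -0.25 |dp| 0.001
dp [0.0003, 0.0002, -0.0004] twist [-0.0, 0.001, 3.142] j6 -0.25 |dp| 0.001
```

apply_moves:
  plan:
    - {"dp": [0, 0, -0.001], "twist": [0, 0, -0.16]}
    - {"dp": [0, 0, -0.001], "twist": [0, 0, -0.32]}
    - {"dp": [0, 0, -0.001], "twist": [0, 0, -0.48]}
    - {"dp": [0, 0, -0.001], "twist": [0, 0, -0.64]}
    - {"dp": [0, 0, -0.001], "twist": [0, 0, -0.8]}
    - {"dp": [0, 0, -0.001], "twist": [0, 0, -0.96]}
    - {"dp": [0, 0, -0.001], "twist": [0, 0, -1.12]}
    - {"dp": [0, 0, -0.001], "twist": [0, 0, -1.28]}
    - {"dp": [0, 0, -0.001], "twist": [0, 0, -1.44]}
    - {"dp": [0, 0, -0.001], "twist": [0, 0, -1.6]}
    - {"dp": [0, 0, -0.001], "twist": [0, 0, -1.76]}
    - {"dp": [0, 0, -0.001], "twist": [0, 0, -1.9]}

```text
time: 29.0
tool_pos: [0.5642, 0.3106, 0.0606]
tool_rot: [-0.434, 0.901, 0.001, -0.0]
wrist_force: [1.3, 2.4, -0.4]
opening: 0.119
```

```bash
python3 - <<'E'
from h import *
state();snap("wrist","w21")
E
```

```text
t 29.0 pos [0.5642 0.3106 0.0606] yaw_y 2.47 z [-0.001  0.001 -1.   ] F [ 1.3  2.4 -0.4] op 0.119 j [ 0.32  0.48  1.51  0.    1.15 -2.15]
```

View pics/w21.png

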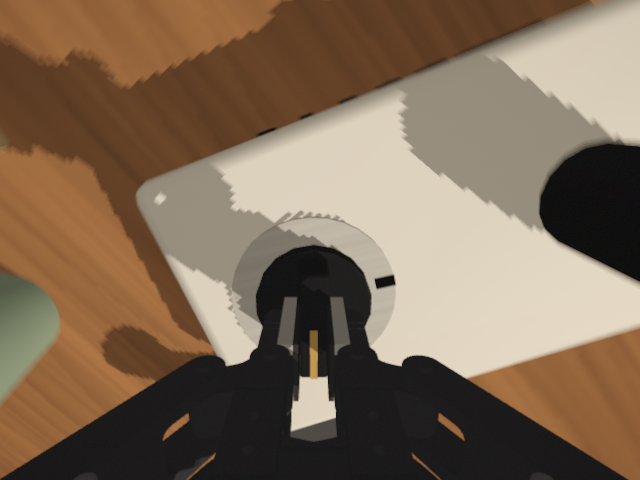

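apply_moves:
  plan:
    - {"dp": [0, 0, 0], "twist": [0, 0, 0]}
    - {"dp": [0, 0, -0.005], "twist": [0, 0, 0]}
    - {"dp": [0, 0, -0.05], "twist": [0, 0, 0]}
    - {"dp": [0, 0, -0.08], "twist": [0, 0, 0.18]}
    - {"dp": [0, 0, -0.08], "twist": [0, 0, 0.36]}
    - {"dp": [0, 0, -0.08], "twist": [0, 0, 0.54]}
    - {"dp": [0, 0, -0.08], "twist": [0, 0, 0.72]}
    - {"dp": [0, 0, -0.08], "twist": [0, 0, 0.9]}
    - {"dp": [0, 0, -0.08], "twist": [0, 0, 1.08]}
    - {"dp": [0, 0, -0.08], "twist": [0, 0, 1.26]}
    - {"dp": [0, 0, -0.08], "twist": [0, 0, 1.44]}
    - {"dp": [0, 0, -0.08], "twist": [0, 0, 1.62]}
  grip: 0.04

```text
time: 30.55
tool_pos: [0.5638, 0.3098, 0.141]
tool_rot: [0.358, 0.934, -0.001, -0.001]
wrist_force: [-0.4, -0.2, 1.0]
opening: 0.468
```

apply_moves:
  plan:
    - {"dp": [0, 0, 0], "twist": [0, 0, 0.18]}
    - {"dp": [0, 0, 0], "twist": [0, 0, 0.36]}
    - {"dp": [0, 0, 0], "twist": [0, 0, 0.54]}
    - {"dp": [0, 0, 0], "twist": [0, 0, 0.72]}
    - {"dp": [0, 0, 0], "twist": [0, 0, 0.9]}
    - {"dp": [0, 0, 0], "twist": [0, 0, 1.08]}
    - {"dp": [0, 0, 0], "twist": [0, 0, 1.26]}
    - {"dp": [0, 0, 0], "twist": [0, 0, 1.44]}
    - {"dp": [0, 0, 0], "twist": [0, 0, 1.52]}
    - {"dp": [0, 0, 0], "twist": [0, 0, 1.52]}

```text
time: 31.8
tool_pos: [0.5638, 0.3098, 0.1409]
tool_rot: [0.901, 0.433, -0.001, -0.0]
wrist_force: [0.6, -0.5, 0.2]
opening: 0.467
```

```bash
python3 - <<'E'
from h import *
look("w22",[("mark",.0625)]);go([0.5642,0.3104,0.060],2.47-np.pi)
im=cv2.imread("pics/w22.png");cv2.imwrite("pics/cr5.png",cv2.resize(im[140:300,220:420],None,fx=4,fy=3.5,interpolation=cv2.INTER_CUBIC))
E
```

```text
t 31.8 pos [0.5638 0.3098 0.1409] yaw_y -0.675 z [-0.002 -0.001 -1.   ] F [ 0.6 -0.5  0.2] op 0.467 j [ 0.32  0.39  1.46 -0.    1.29  0.99]
mark [263.6 257.3] 0.83 [0.5319 0.3221 0.0625]
dp [0.0008, 0.0, 0.0808] twist [-0.001, 0.002, -0.003] j6 0.99 |dp| 0.081
dp [0.0008, 0.0, 0.0808] twist [0.003, 0.002, 3.139] j6 0.99 |dp| 0.081
```

View pics/w22.png

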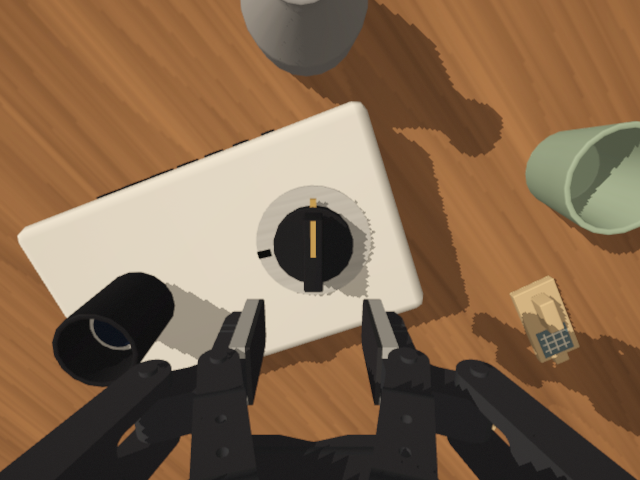

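```bash
python3 - <<'E'
from h import *
import pickle
c=pickle.load(open("w22.pkl","rb"))[0]
m=atz(c,(264.2,253.8),.0625);rc=atz(c,(315.5,241),.0625);an=lambda v:float(np.arctan2(v[1],v[0]))
for q in(rc,np.array([.5642,.3104,0])): print(m,q,np.linalg.norm((m-q)[:2]),an((m-q)))
a=atz(c,(313,204),.091);b=atz(c,(313,283),.091);print(a,b,an(a-b))
E
```

```text
[0.53381432 0.32371011 0.0625    ] [0.56624486 0.30928302 0.0625    ] 0.03549480227697594 2.723020375582311
[0.53381432 0.32371011 0.0625    ] [0.5642 0.3104 0.    ] 0.03317301288002099 2.7287298920191576
[0.58445177 0.33467074 0.091     ] [0.55398993 0.29662187 0.091     ] 0.8956910903334789
```

View pics/cr5.png

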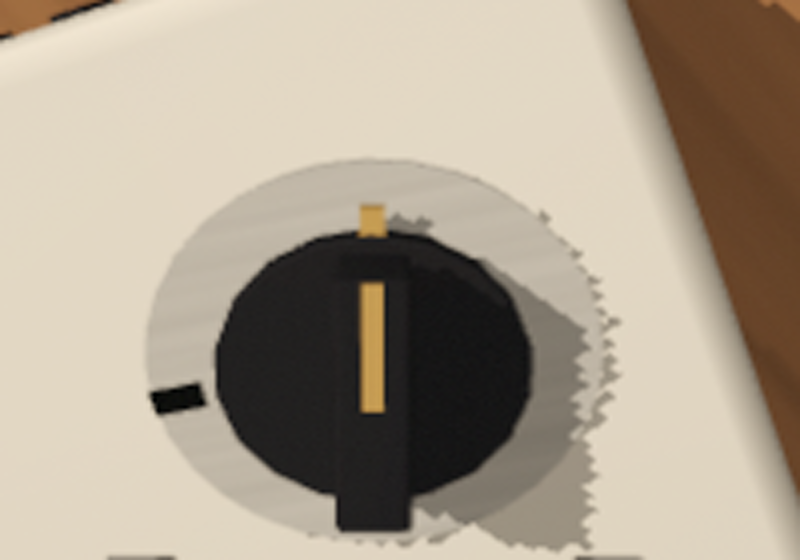

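apply_moves:
  plan:
    - {"dp": [0.0008, 0, 0.04], "twist": [0, 0, 0]}
    - {"dp": [0.0008, 0, 0.07], "twist": [0, 0, 0]}
    - {"dp": [0.0008, 0, 0.08], "twist": [0, 0, 0]}
    - {"dp": [0.0008, 0, 0.08], "twist": [0, 0, 0]}

```text
time: 32.4
tool_pos: [0.5641, 0.3105, 0.0606]
tool_rot: [0.901, 0.433, -0.001, -0.0]
wrist_force: [0.8, -1.2, -0.3]
opening: 0.467
```

apply_moves:
  plan:
    - {"dp": [0, 0, 0], "twist": [0, 0, 0]}
    - {"dp": [0, 0, 0], "twist": [0, 0, 0]}
    - {"dp": [0, 0, 0], "twist": [0, 0, 0]}
    - {"dp": [0, 0, 0], "twist": [0, 0, 0]}
  grip: 0.002

```text
time: 32.9
tool_pos: [0.5649, 0.3114, 0.0628]
tool_rot: [0.901, 0.433, 0.0, -0.0]
wrist_force: [-1.9, 0.9, 5.9]
opening: 0.116
```

```bash
python3 - <<'E'
from h import *
state()
E
```

```text
t 32.9 pos [0.5649 0.3114 0.0628] yaw_y -0.675 z [ 0.     0.001 -1.   ] F [-1.9  0.9  5.9] op 0.116 j [0.32 0.48 1.51 0.   1.16 0.99]
```

apply_moves:
  plan:
    - {"dp": [0, 0, 0], "twist": [0, 0, -0.16]}
    - {"dp": [0, 0, 0], "twist": [0, 0, -0.32]}
    - {"dp": [0, 0, 0], "twist": [0, 0, -0.48]}
    - {"dp": [0, 0, 0], "twist": [0, 0, -0.64]}
    - {"dp": [0, 0, 0], "twist": [0, 0, -0.8]}
    - {"dp": [0, 0, 0], "twist": [0, 0, -0.96]}
    - {"dp": [0, 0, 0], "twist": [0, 0, -1.12]}
    - {"dp": [0, 0, 0], "twist": [0, 0, -1.28]}
    - {"dp": [0, 0, 0], "twist": [0, 0, -1.44]}
    - {"dp": [0, 0, 0], "twist": [0, 0, -1.6]}
    - {"dp": [0, 0, 0], "twist": [0, 0, -1.74]}
    - {"dp": [0, 0, 0], "twist": [0, 0, -1.83]}

```text
time: 34.4
tool_pos: [0.5628, 0.311, 0.0628]
tool_rot: [0.204, 0.979, -0.001, -0.002]
wrist_force: [-10.2, -1.0, 12.3]
opening: 0.116
```

```bash
python3 - <<'E'
from h import *
state()
E
```

```text
t 34.4 pos [0.5628 0.311  0.0628] yaw_y 1.159 z [-0.005 -0.001 -1.   ] F [-10.2  -1.   12.3] op 0.116 j [ 0.32  0.48  1.51  0.    1.16 -0.84]
```

Yaw 1.159 (target 1.154). Release, lift straight, and check.

apply_moves:
  plan:
    - {"dp": [0, 0, 0], "twist": [0, 0, 0]}
    - {"dp": [0, 0, 0], "twist": [0, 0, 0]}
    - {"dp": [0, 0, -0.02], "twist": [0, 0, 0]}
    - {"dp": [0, 0, -0.08], "twist": [0, 0, 0]}
    - {"dp": [0, 0, -0.12], "twist": [0, 0, 0]}
    - {"dp": [0, 0, -0.12], "twist": [0, 0, 0]}
  grip: 0.04

```text
time: 35.15
tool_pos: [0.5678, 0.3116, 0.1877]
tool_rot: [0.207, 0.978, 0.002, 0.004]
wrist_force: [0.5, 1.0, -0.1]
opening: 0.468
```

```bash
python3 - <<'E'
from h import *
look("w23",[("mark",.0625),("pointer",.0625)])
im=cv2.imread("pics/w23.png");cv2.imwrite("pics/cr6.png",cv2.resize(im[150:290,240:400],None,fx=4.5,fy=4,interpolation=cv2.INTER_CUBIC))
E
```

```text
t 35.15 pos [0.5678 0.3116 0.1877] yaw_y 1.155 z [ 0.009  0.003 -1.   ] F [ 0.5  1.  -0.1] op 0.468 j [ 0.32  0.35  1.41 -0.    1.37 -0.84]
mark [310.3 180.3] 0.93 [0.5369 0.3232 0.0625]
pointer [307.  176.4] 0.57 [0.5332 0.3221 0.0625]
pointer [177.3 361.5] 0.56 [0.6355 0.151  0.0625]
```

View pics/cr6.png

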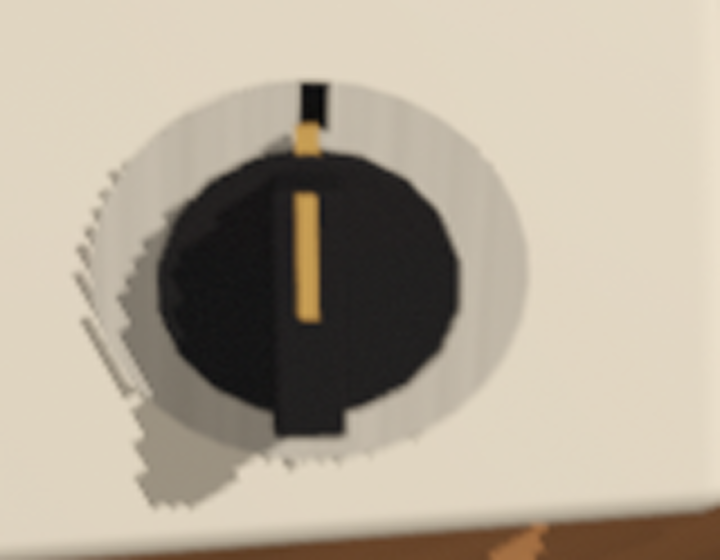

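View pics/w23.png

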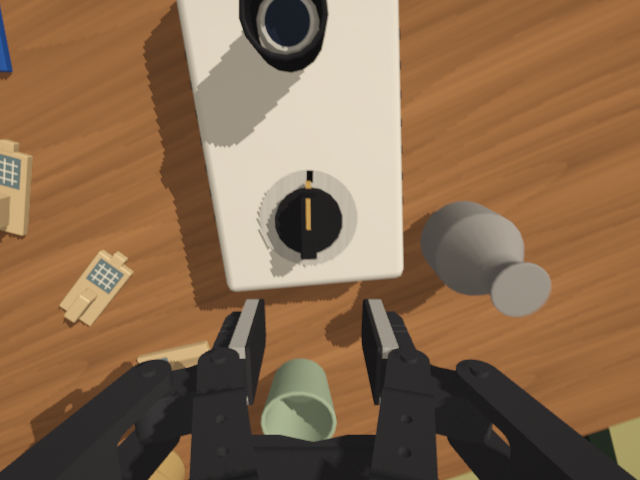

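```bash
python3 - <<'E'
from h import *
d,c=snap("wrist","w24");state()
im=d["img"].astype(int)
# brass mask & dark mark
R,G,B=im[...,0],im[...,1],im[...,2]
sub=np.zeros(R.shape,bool);sub[160:270,270:350]=1
br=(R>150)&(R-B>60)&sub
n,lab,st,cen=cv2.connectedComponentsWithStats(br.astype(np.uint8))
for i in range(1,n): 
    if st[i,4]>5: print("brass",st[i],cen[i])
dk=(im.max(2)<60)&sub
n2,lab2,st2,cen2=cv2.connectedComponentsWithStats(dk.astype(np.uint8))
for i in range(1,n2):
    if st2[i,4]>5: print("dark",st2[i],cen2[i])
an=lambda v:float(np.arctan2(v[1],v[0]))
k=1+np.argmax(st[1:,4]);ys,xs=np.where(lab==k)
vx,vy,x0,y0=cv2.fitLine(np.c_[xs,ys].astype(np.float32),cv2.DIST_L2,0,.01,.01).ravel()
s=-1 if vy>0 else 1
a=atz(c,(x0,y0),.091);b=atz(c,(x0+s*12*vx,y0+s*12*vy),.091);print("line dir",an(b-a),"line mid",a)
j=[i for i in range(1,n2) if 5<st2[i,4]<80]
for i in j:
    m=atz(c,cen2[i],.0625);print("mark",m,an(m-[.5642,.3104,0]),an(m-[.5636,.311,0]))
E
```

```text
t 35.35 pos [0.5636 0.3103 0.1794] yaw_y 1.155 z [-0.004 -0.001 -1.   ] F [-0.2  0.1  0.3] op 0.464 j [ 0.32  0.36  1.42 -0.    1.37 -0.84]
brass [310 189   6   7  36] [312.91666667 192.05555556]
brass [311 207   5  31 132] [313.34848485 221.36363636]
dark [312 178   6  10  59] [314.45762712 182.42372881]
dark [ 280  195   67   73 3453] [312.98638865 229.89690125]
line dir 2.743926086636601 line mid [0.55314899 0.31455735 0.091     ]
mark [0.53333675 0.32415522 0.0625    ] 2.722334675308235 2.731540735312934
```

Pointer 2.74 and mark 2.73 rad, so the knob is set within about 1°. Next the slides.

apply_moves:
  plan:
    - {"dp": [-0.055, -0.282, -0.14], "twist": [0, 0, 0]}
    - {"dp": [-0.055, -0.282, -0.14], "twist": [0, 0, 0]}
    - {"dp": [-0.055, -0.282, -0.14], "twist": [0, 0, 0]}
    - {"dp": [-0.055, -0.282, -0.14], "twist": [0, 0, 0]}
    - {"dp": [-0.055, -0.282, -0.14], "twist": [0, 0, 0]}
    - {"dp": [-0.055, -0.282, -0.14], "twist": [0, 0, 0]}
    - {"dp": [-0.055, -0.282, -0.14], "twist": [0, 0, 0]}
    - {"dp": [-0.055, -0.282, -0.14], "twist": [0, 0, 0]}
  grip: 0.035

```text
time: 36.35
tool_pos: [0.5007, 0.0317, 0.3193]
tool_rot: [0.206, 0.979, -0.0, -0.002]
wrist_force: [-1.2, 0.6, -0.9]
opening: 0.406
```

```bash
python3 - <<'E'
from h import *
look("w25",[("slide1",0.0)])
E
```

```text
t 36.35 pos [0.5007 0.0317 0.3193] yaw_y 1.157 z [-0.005  0.    -1.   ] F [-1.2  0.6 -0.9] op 0.406 j [-0.18 -0.08  1.63 -0.    1.59 -1.33]
slide1 [224.  184.2] 0.95 [ 0.4549 -0.0723  0.    ]
slide1 [320.8 131.2] 0.83 [0.445  0.0652 0.    ]
slide1 [369.3 211.8] 0.69 [0.562  0.0829 0.    ]
slide1 [414.1 273.1] 0.64 [0.6662 0.1078 0.    ]
slide1 [218.  76.] 0.58 [ 0.3403 -0.0198  0.    ]
```

View pics/w25.png

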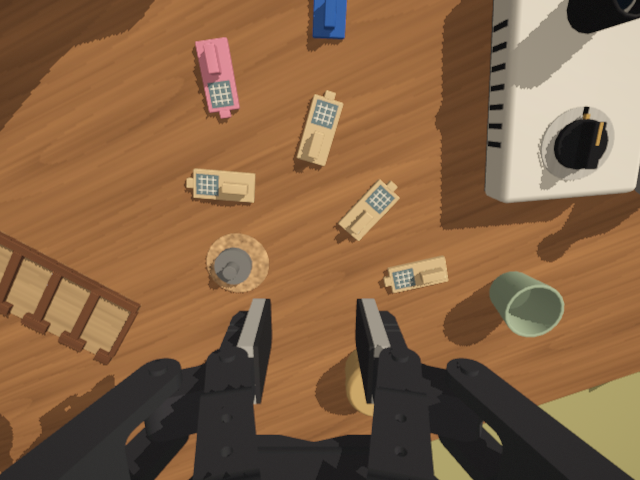

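```bash
cat >> h.py <<'E'
def boxp(x0,x1,y0,y1,z0,z1): return np.array([[x,y,z] for x in(x0,x1) for y in(y0,y1) for z in(z0,z1)])
SL=[boxp(-.038,.038,-.018,.018,0,.008),boxp(.038,.046,-.006,.006,0,.008),boxp(-.031,-.001,-.006,.006,.008,.024)]
def fitslide(c,img,xy,zb=0.,dbg=None):
    from scipy.optimize import minimize
    S=3
    p=proj(c,[xy[0],xy[1],zb+.008]);K,Rm,t=c;dep=(Rm@np.array([xy[0],xy[1],zb])+t)[2]
    w=int(K[0,0]*.075/dep);u0,v0=max(int(p[0])-w,0),max(int(p[1])-w,0);u1,v1=min(int(p[0])+w,640),min(int(p[1])+w,480)
    s=cv2.resize(img[v0:v1,u0:u1],None,fx=S,fy=S,interpolation=cv2.INTER_LINEAR).astype(int)
    R,G,B=s[...,0],s[...,1],s[...,2]
    win=(B>=R-5)&(R>60); pale=(B>.52*R)&(R>75)&(G>.72*R)
    m=((pale|win)).astype(np.uint8);m=cv2.morphologyEx(m,cv2.MORPH_OPEN,np.ones((3,3),np.uint8));m=cv2.morphologyEx(m,cv2.MORPH_CLOSE,np.ones((9,9),np.uint8))
    n,lab,stt,cen=cv2.connectedComponentsWithStats(m)
    pc=(p-[u0,v0])*S
    best=min(range(1,n),key=lambda i:np.linalg.norm(cen[i]-pc)+(1e6 if stt[i,4]<400 else 0))
    m=(lab==best).astype(np.uint8)
    cs,_=cv2.findContours(m,cv2.RETR_EXTERNAL,cv2.CHAIN_APPROX_NONE);m=cv2.drawContours(np.zeros_like(m),cs,-1,1,-1)
    ww=win&(m>0);ys,xs=np.where(ww);wc=np.array([xs.mean(),ys.mean()])
    W=atz(c,wc/S+[u0,v0],zb+.008)[:2];C=atz(c,cen[best]/S+[u0,v0],zb+.01)[:2]
    yaw0=np.arctan2(*(W-C)[::-1])
    def ren(x):
        q=np.zeros_like(m);cs_,sn=np.cos(x[2]),np.sin(x[2]);Rz=np.array([[cs_,-sn,0],[sn,cs_,0],[0,0,1]])
        for Bx in SL:
            P=(Rz@Bx.T).T+[x[0],x[1],zb];P=np.array([(proj(c,a)-[u0,v0]+.5)*S-.5 for a in P])
            cv2.fillConvexPoly(q,cv2.convexHull(np.round(P*16).astype(np.int32)),1,shift=4)
        return q
    f=lambda x:float((ren(x)!=m).sum())/m.sum()
    rs=min((minimize(f,[C[0],C[1],yaw0+dy],method="Nelder-Mead",options=dict(initial_simplex=np.array([C[0],C[1],yaw0+dy])+np.array([[0,0,0],[.008,0,0],[0,.008,0],[0,0,.2]]),xatol=1e-4,fatol=1e-4,maxiter=200)) for dy in(-.2,0,.2)),key=lambda r_:r_.fun)
    if dbg:
        o=s.astype(np.uint8)[...,::-1].copy();cs,_=cv2.findContours(ren(rs.x),cv2.RETR_EXTERNAL,cv2.CHAIN_APPROX_NONE);cv2.drawContours(o,cs,-1,(0,255,0),1);cv2.imwrite(f"pics/{dbg}.png",o)
    return rs.x,rs.fun
def rib(x): return np.array([x[0]-.016*np.cos(x[2]),x[1]-.016*np.sin(x[2])])
E
python3 - <<'E'
from h import *
import pickle
c=pickle.load(open("w25.pkl","rb"))[0];im=cv2.imread("pics/w25.png")[...,::-1]
for n,p in dict(A=(.455,-.072),B=(.445,.065),C=(.562,.083),D=(.666,.108)).items():
    x,f=fitslide(c,im,p,dbg="f25"+n);print(n,np.round(x,4),round(f,3),"rib",np.round(rib(x),4))
v=[cv2.resize(cv2.imread(f"pics/f25{n}.png"),(280,280)) for n in "ABCD"]
cv2.imwrite("pics/f25.png",np.vstack([np.hstack(v[:2]),np.hstack(v[2:])]))
E
```

```text
A [ 0.4556 -0.072  -2.0678] 0.026 rib [ 0.4632 -0.058 ]
B [0.4434 0.0637 2.4388] 0.01 rib [0.4556 0.0533]
C [0.5582 0.0822 1.9983] 0.038 rib [0.5649 0.0676]
D [ 0.6679  0.1111 -1.7425] 0.048 rib [0.6707 0.1269]
```

View pics/f25.png

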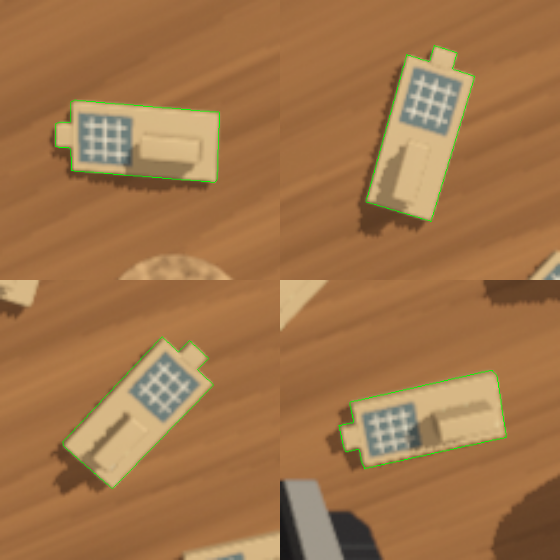

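```bash
python3 - <<'E'
from h import *
go([.4632,-.058,.06],-.497)
E
```

```text
dp [-0.0027, -0.0968, 0.2598] twist [-0.005, -0.002, 1.654] j6 -1.33 |dp| 0.277
dp [-0.0027, -0.0968, 0.2598] twist [0.002, -0.004, -1.488] j6 -1.33 |dp| 0.277
```

apply_moves:
  plan:
    - {"dp": [-0.003, -0.097, 0.05], "twist": [0, 0, 0.18]}
    - {"dp": [-0.003, -0.097, 0.1], "twist": [0, 0, 0.36]}
    - {"dp": [-0.003, -0.097, 0.14], "twist": [0, 0, 0.54]}
    - {"dp": [-0.003, -0.097, 0.16], "twist": [0, 0, 0.72]}
    - {"dp": [-0.003, -0.097, 0.18], "twist": [0, 0, 0.9]}
    - {"dp": [-0.003, -0.097, 0.2], "twist": [0, 0, 1.08]}
    - {"dp": [-0.003, -0.097, 0.22], "twist": [0, 0, 1.26]}
    - {"dp": [-0.003, -0.097, 0.24], "twist": [0, 0, 1.44]}
    - {"dp": [-0.003, -0.097, 0.26], "twist": [0, 0, 1.62]}
    - {"dp": [-0.003, -0.097, 0.26], "twist": [0, 0, 1.654]}
    - {"dp": [-0.003, -0.097, 0.26], "twist": [0, 0, 1.654]}

```text
time: 37.83
tool_pos: [0.4646, -0.0593, 0.0616]
tool_rot: [0.859, 0.512, -0.001, -0.0]
wrist_force: [1.0, -0.4, 0.6]
opening: 0.412
```

```bash
python3 - <<'E'
from h import *
d,c,o=look("w26",[])
x,f=fitslide(c,d["img"],(.4556,-.072),dbg="f26");print(x,f,rib(x))
go([*rib(x),-.005],x[2]+np.pi/2)
E
```

```text
t 37.83 pos [ 0.4646 -0.0593  0.0616] yaw_y -0.496 z [-0.001 -0.001 -1.   ] F [ 1.  -0.4  0.6] op 0.412 j [-0.38  0.06  2.02 -0.    1.06  0.11]
[ 0.45495082 -0.07206758 -2.06825943] 0.014548768225238814 [ 0.46258598 -0.05800685]
dp [0.0003, -0.0028, 0.0669] twist [-0.0, 0.001, 0.001] j6 0.11 |dp| 0.067
dp [0.0003, -0.0028, 0.0669] twist [-0.002, -0.0, -3.14] j6 0.11 |dp| 0.067
```

View pics/w26.png

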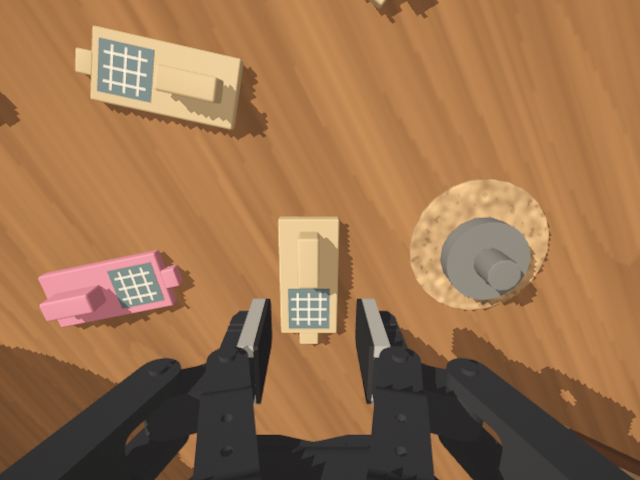

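apply_moves:
  plan:
    - {"dp": [0, -0.003, 0.03], "twist": [0, 0, 0]}
    - {"dp": [0, -0.003, 0.05], "twist": [0, 0, 0]}
    - {"dp": [0, -0.003, 0.06], "twist": [0, 0, 0]}
    - {"dp": [0, -0.003, 0.066], "twist": [0, 0, 0]}
    - {"dp": [0, -0.003, 0.066], "twist": [0, 0, 0]}

```text
time: 38.5
tool_pos: [0.4618, -0.0583, -0.0045]
tool_rot: [0.86, 0.511, -0.001, -0.0]
wrist_force: [0.2, -0.1, -0.1]
opening: 0.412
```

apply_moves:
  plan:
    - {"dp": [0, 0, 0], "twist": [0, 0, 0]}
    - {"dp": [0, 0, 0], "twist": [0, 0, 0]}
    - {"dp": [0, 0, 0], "twist": [0, 0, 0]}
    - {"dp": [0, 0, 0], "twist": [0, 0, 0]}
  grip: 0.002

```text
time: 39.0
tool_pos: [0.4623, -0.0585, -0.004]
tool_rot: [0.86, 0.511, -0.0, 0.0]
wrist_force: [-1.0, -0.1, 6.6]
opening: 0.117
```

```bash
python3 - <<'E'
from h import *
state();snap("wrist","w27")
E
```

```text
t 39.0 pos [ 0.4623 -0.0585 -0.004 ] yaw_y -0.499 z [-0.    -0.001 -1.   ] F [-1.  -0.1  6.6] op 0.117 j [-0.39  0.18  2.05 -0.    0.91  0.11]
```

View pics/w27.png

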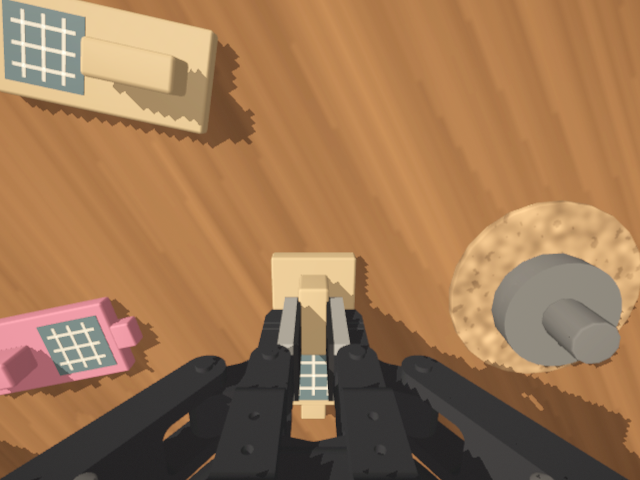

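apply_moves:
  plan:
    - {"dp": [0, 0, -0.02], "twist": [0, 0, 0]}
    - {"dp": [0, 0, -0.07], "twist": [0, 0, 0]}
    - {"dp": [0, 0, -0.12], "twist": [0, 0, 0]}
    - {"dp": [0, 0, -0.15], "twist": [0, 0, 0]}
    - {"dp": [0, 0, -0.15], "twist": [0, 0, 0]}

```text
time: 39.67
tool_pos: [0.4635, -0.0588, 0.1476]
tool_rot: [0.86, 0.511, 0.001, 0.002]
wrist_force: [0.2, -0.1, -1.2]
opening: 0.112
```

```bash
python3 - <<'E'
from h import *
state();go([.53,-.31,.16],.595)
E
```

```text
t 39.67 pos [ 0.4635 -0.0588  0.1476] yaw_y -0.499 z [ 0.004 -0.003 -1.   ] F [ 0.2 -0.1 -1.2] op 0.112 j [-0.38 -0.07  1.96 -0.    1.24  0.11]
dp [-0.1888, 0.1786, -0.0115] twist [0.004, 0.003, -1.094] j6 0.11 |dp| 0.26
dp [-0.1888, 0.1786, -0.0115] twist [0.003, -0.004, 2.048] j6 0.11 |dp| 0.26
```

apply_moves:
  plan:
    - {"dp": [-0.189, 0.179, -0.011], "twist": [0.003, 0.003, -0.18]}
    - {"dp": [-0.189, 0.179, -0.011], "twist": [0.003, 0.003, -0.36]}
    - {"dp": [-0.189, 0.179, -0.011], "twist": [0.003, 0.003, -0.54]}
    - {"dp": [-0.189, 0.179, -0.011], "twist": [0.003, 0.003, -0.72]}
    - {"dp": [-0.189, 0.179, -0.011], "twist": [0.003, 0.003, -0.9]}
    - {"dp": [-0.189, 0.179, -0.011], "twist": [0.003, 0.003, -1.094]}
    - {"dp": [-0.189, 0.179, -0.011], "twist": [0.003, 0.003, -1.094]}
    - {"dp": [-0.189, 0.179, -0.011], "twist": [0.003, 0.003, -1.094]}
    - {"dp": [-0.189, 0.179, -0.011], "twist": [0.003, 0.003, -1.094]}

```text
time: 40.8
tool_pos: [0.5283, -0.3093, 0.1557]
tool_rot: [0.469, 0.883, -0.0, -0.003]
wrist_force: [-0.1, -0.6, 0.3]
opening: 0.114
```

```bash
python3 - <<'E'
from h import *
look("w28",[("bay1",.004),("tray",0.)])
E
```

```text
t 40.8 pos [ 0.5283 -0.3093  0.1557] yaw_y 0.594 z [-0.005  0.003 -1.   ] F [-0.1 -0.6  0.3] op 0.114 j [-0.73  0.3   1.54 -0.    1.31 -1.32]
bay1 [275.9 242.3] 0.71 [ 0.5142 -0.3469  0.004 ]
bay1 [214.7 242.2] 0.68 [ 0.4703 -0.3765  0.004 ]
bay1 [337.9 242.9] 0.59 [ 0.5589 -0.3173  0.004 ]
bay1 [149.2 243.3] 0.58 [ 0.4238 -0.4091  0.004 ]
tray [247.1 239.7] 0.91 [ 0.4925 -0.3603  0.    ]
```

View pics/w28.png

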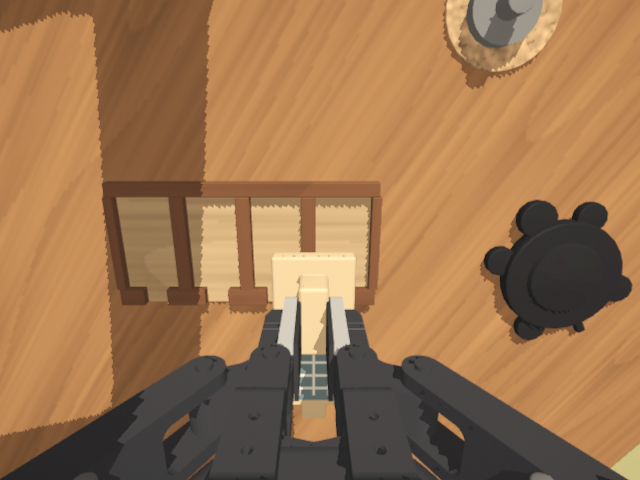

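```bash
python3 - <<'E'
from h import *
import pickle
c=pickle.load(open("w28.pkl","rb"))[0]
im=cv2.imread("pics/w28.png");cv2.imwrite("pics/cr7.png",cv2.resize(im[170:320,90:400],None,fx=2.5,fy=2.5,interpolation=cv2.INTER_CUBIC))
a=atz(c,(104,182),.013);b=atz(c,(380.5,182),.013);d=b-a
yw=np.arctan2(d[1],d[0]);print(a,b,np.linalg.norm(d),yw)
mid=(a+b)/2;xd=np.array([np.sin(yw),-np.cos(yw)]);print("origin from back edge",mid[:2]+.053*xd, "bays",[np.round(mid[:2]+.053*xd+k*np.array([np.cos(yw),np.sin(yw)]),4) for k in(-.081,-.027,.027,.081)])
E
```

```text
[ 0.37225781 -0.37818866  0.013     ] [ 0.55557994 -0.25432559  0.013     ] 0.22124435592229186 0.5942016210594923
origin from back edge [ 0.49359078 -0.3601727 ] bays [array([ 0.4265, -0.4055]), array([ 0.4712, -0.3753]), array([ 0.516 , -0.3451]), array([ 0.5607, -0.3148])]
```

View pics/cr7.png

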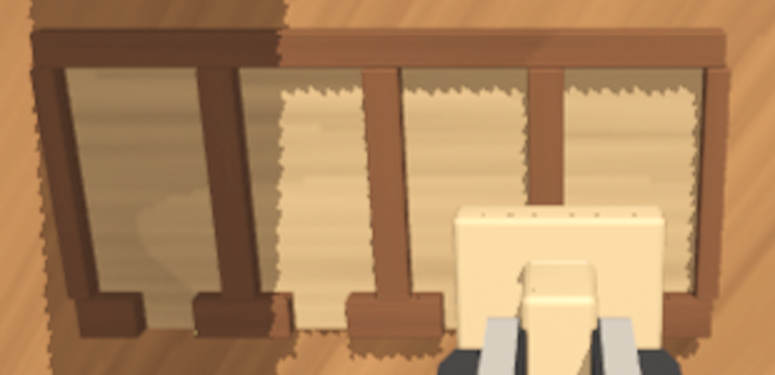

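```bash
cat >> h.py <<'E'
TO=np.array([.4925,-.3612]);TY=.595
def bayrib(k,TO=TO): # k 1..4
    y=np.array([np.cos(TY),np.sin(TY)]);x=np.array([np.sin(TY),-np.cos(TY)])
    return TO+(k-2.5)*.054*y-.016*x
E
python3 - <<'E'
from h import *
print(bayrib(4));go([*bayrib(4),.04],.595)
E
```

```text
[ 0.55061189 -0.30254841]
dp [-0.0071, 0.0226, 0.1161] twist [-0.003, -0.004, -0.0] j6 -1.32 |dp| 0.118
dp [-0.0071, 0.0226, 0.1161] twist [-0.007, 0.004, 3.141] j6 -1.32 |dp| 0.118
```

apply_moves:
  plan:
    - {"dp": [-0.007, 0.0226, 0.03], "twist": [-0.002, -0.003, 0]}
    - {"dp": [-0.007, 0.0226, 0.08], "twist": [-0.002, -0.003, 0]}
    - {"dp": [-0.007, 0.0226, 0.12], "twist": [-0.002, -0.003, 0]}
    - {"dp": [-0.007, 0.0226, 0.128], "twist": [-0.002, -0.003, 0]}
    - {"dp": [-0.007, 0.0226, 0.128], "twist": [-0.002, -0.003, 0]}
    - {"dp": [-0.007, 0.0226, 0.128], "twist": [-0.002, -0.003, 0]}

```text
time: 41.7
tool_pos: [0.552, -0.3039, 0.0307]
tool_rot: [0.469, 0.883, -0.0, 0.001]
wrist_force: [-0.6, 0.1, -0.0]
opening: 0.115
```

```bash
python3 - <<'E'
from h import *
state();snap("wrist","w29");go([*bayrib(4),.001],.595)
E
```

```text
t 41.7 pos [ 0.552  -0.3039  0.0307] yaw_y 0.595 z [ 0.002 -0.002 -1.   ] F [-0.6  0.1 -0. ] op 0.115 j [-0.69  0.49  1.57 -0.    1.09 -1.29]
dp [0.0019, -0.0004, 0.0296] twist [0.0, 0.003, -0.0] j6 -1.29 |dp| 0.03
dp [0.0019, -0.0004, 0.0296] twist [0.004, -0.001, 3.141] j6 -1.29 |dp| 0.03
```

View pics/w29.png

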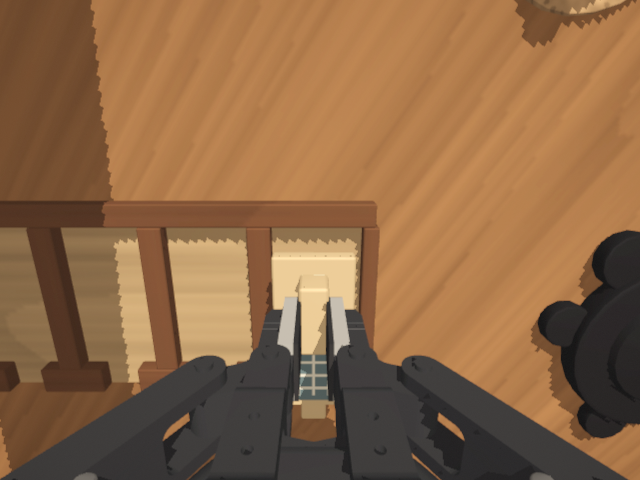

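apply_moves:
  plan:
    - {"dp": [0.001, 0.0007, 0.012], "twist": [0, 0.002, 0]}
    - {"dp": [0.001, 0.0007, 0.02], "twist": [0, 0.002, 0]}
    - {"dp": [0.001, 0.0007, 0.026], "twist": [0, 0.002, 0]}
    - {"dp": [0.001, 0.0007, 0.029], "twist": [0, 0.002, 0]}
    - {"dp": [0.001, 0.0007, 0.029], "twist": [0, 0.002, 0]}

```text
time: 42.38
tool_pos: [0.5505, -0.3013, 0.0]
tool_rot: [0.469, 0.883, 0.0, -0.002]
wrist_force: [-3.0, 2.9, 7.2]
opening: 0.116
```

```bash
python3 - <<'E'
from h import *
state();snap("wrist","w30")
E
```

```text
t 42.38 pos [ 0.5505 -0.3013  0.    ] yaw_y 0.595 z [-0.003  0.003 -1.   ] F [-3.   2.9  7.2] op 0.116 j [-0.69  0.53  1.58  0.    1.04 -1.29]
```

View pics/w30.png

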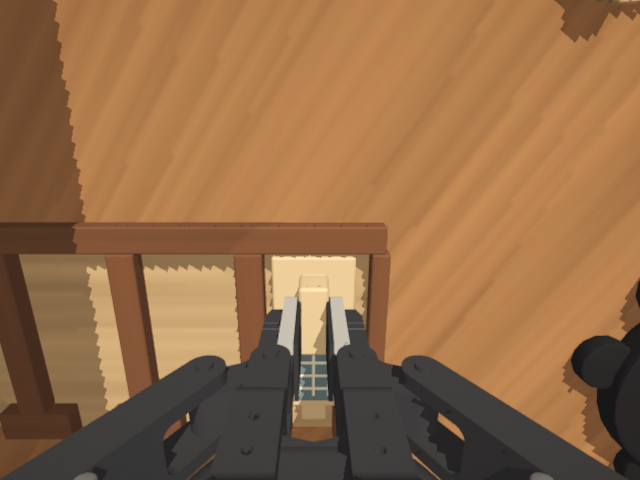

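apply_moves:
  plan:
    - {"dp": [-0.001, 0, 0], "twist": [0, 0, 0]}
    - {"dp": [-0.001, 0, 0], "twist": [0, 0, 0]}
    - {"dp": [-0.001, 0, -0.01], "twist": [0, 0, 0]}
    - {"dp": [-0.001, 0, -0.06], "twist": [0, 0, 0]}
    - {"dp": [-0.001, 0, -0.12], "twist": [0, 0, 0]}
    - {"dp": [-0.001, 0, -0.18], "twist": [0, 0, 0]}
    - {"dp": [-0.001, 0, -0.2], "twist": [0, 0, 0]}
  grip: 0.025

```text
time: 43.3
tool_pos: [0.5536, -0.3043, 0.2053]
tool_rot: [0.469, 0.883, -0.0, 0.003]
wrist_force: [0.6, 0.3, -0.6]
opening: 0.294
```

```bash
python3 - <<'E'
from h import *
d,c,o=look("w31",[])
x,f=fitslide(c,d["img"],(.5596,-.3158),zb=.004,dbg="f31");print(x,f,x[:2]-bayrib(4))
go([.445,.053,.2],.868)
E
```

```text
t 43.3 pos [ 0.5536 -0.3043  0.2053] yaw_y 0.595 z [ 0.005 -0.004 -1.   ] F [ 0.6  0.3 -0.6] op 0.294 j [-0.69  0.3   1.44  0.    1.39 -1.29]
[ 0.55661291 -0.31570239 -0.97599838] 0.24807956658850167 [ 0.00600103 -0.01315398]
dp [0.357, 0.1103, 0.004] twist [0.001, 0.006, -0.273] j6 -1.29 |dp| 0.374
dp [0.357, 0.1103, 0.004] twist [0.009, -0.001, 2.869] j6 -1.29 |dp| 0.374
```

View pics/w31.png

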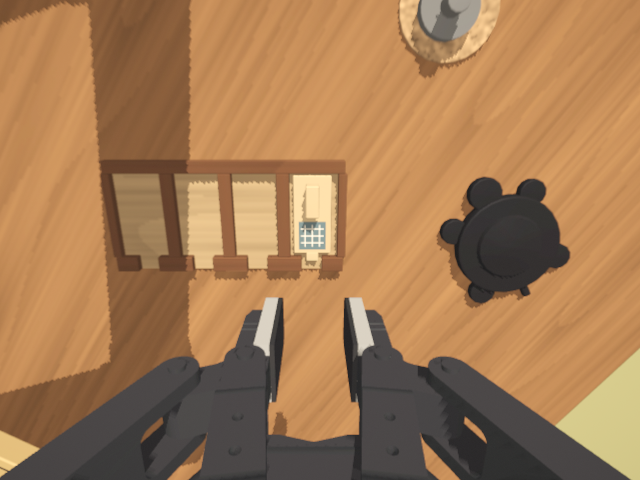

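```bash
python3 - <<'E'
from h import *
state();go([.4556,.0533,.06],.868)
E
```

```text
t 43.35 pos [ 0.5538 -0.3044  0.2059] yaw_y 0.595 z [ 0.005 -0.004 -1.   ] F [ 0.7 -0.6  1.8] op 0.294 j [-0.69  0.3   1.44  0.    1.39 -1.29]
dp [0.3521, 0.119, 0.144] twist [0.001, 0.006, -0.273] j6 -1.29 |dp| 0.399
dp [0.3521, 0.119, 0.144] twist [0.009, -0.001, 2.869] j6 -1.29 |dp| 0.399
```

apply_moves:
  plan:
    - {"dp": [0.06, 0.02, 0], "twist": [0.001, 0.005, -0.05]}
    - {"dp": [0.12, 0.04, 0], "twist": [0.001, 0.005, -0.1]}
    - {"dp": [0.18, 0.06, 0], "twist": [0.001, 0.005, -0.15]}
    - {"dp": [0.24, 0.08, 0], "twist": [0.001, 0.005, -0.2]}
    - {"dp": [0.3, 0.1, 0.03], "twist": [0.001, 0.005, -0.273]}
    - {"dp": [0.352, 0.119, 0.08], "twist": [0.001, 0.005, -0.273]}
    - {"dp": [0.352, 0.119, 0.13], "twist": [0.001, 0.005, -0.273]}
    - {"dp": [0.352, 0.119, 0.144], "twist": [0.001, 0.005, -0.273]}
    - {"dp": [0.352, 0.119, 0.144], "twist": [0.001, 0.005, -0.273]}
    - {"dp": [0.352, 0.119, 0.144], "twist": [0.001, 0.005, -0.273]}
  grip: 0.032

```text
time: 44.6
tool_pos: [0.453, 0.0556, 0.0567]
tool_rot: [0.344, 0.939, 0.001, -0.004]
wrist_force: [0.6, -0.1, -0.2]
opening: 0.375
```

```bash
cat >> h.py <<'E'
def near(name,xy,flip):
    d,c,o=look(name,[])
    x,f=fitslide(c,d["img"],xy,dbg="f"+name);print(x,f,rib(x))
    go([*rib(x),-.005],x[2]+(np.pi/2 if not flip else -np.pi/2))
E
python3 - <<'E'
from h import *
near("w32",(.4434,.0637),1)
E
```

```text
t 44.6 pos [0.453  0.0556 0.0567] yaw_y 0.868 z [-0.006  0.005 -1.   ] F [ 0.6 -0.1 -0.2] op 0.375 j [-0.15  0.04  2.05  0.01  1.05 -1.02]
[0.44337126 0.06360099 2.43931041] 0.009933106316540373 [0.45558518 0.0532656 ]
dp [-0.0035, -0.0004, 0.0622] twist [0.001, -0.007, -0.001] j6 -1.02 |dp| 0.062
dp [-0.0035, -0.0004, 0.0622] twist [-0.011, -0.001, 3.141] j6 -1.02 |dp| 0.062
```

View pics/w32.png

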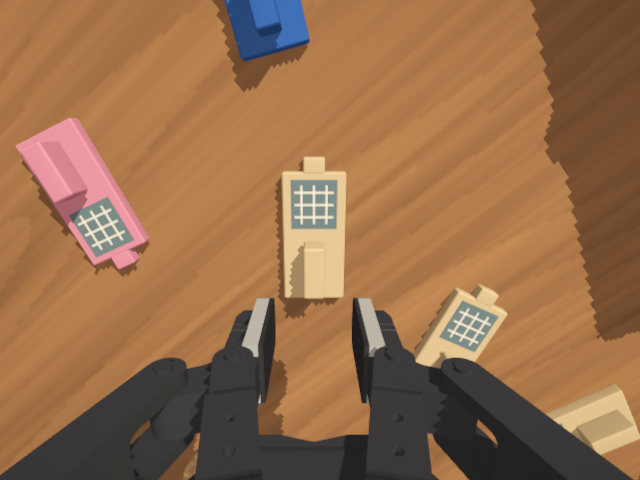

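apply_moves:
  plan:
    - {"dp": [-0.0025, -0.0004, 0.03], "twist": [0, -0.006, 0]}
    - {"dp": [-0.0025, -0.0004, 0.05], "twist": [0, -0.006, 0]}
    - {"dp": [-0.0025, -0.0004, 0.058], "twist": [0, -0.006, 0]}
    - {"dp": [-0.0025, -0.0004, 0.062], "twist": [0, -0.006, 0]}
    - {"dp": [-0.0025, -0.0004, 0.062], "twist": [0, -0.006, 0]}

```text
time: 45.28
tool_pos: [0.4544, 0.0542, -0.0052]
tool_rot: [0.344, 0.939, 0.001, -0.001]
wrist_force: [0.3, 0.2, 0.5]
opening: 0.379
```

apply_moves:
  plan:
    - {"dp": [0, 0, 0], "twist": [0, 0, 0]}
    - {"dp": [0, 0, 0], "twist": [0, 0, 0]}
    - {"dp": [0, 0, 0], "twist": [0, 0, 0]}
    - {"dp": [0, 0, 0], "twist": [0, 0, 0]}
  grip: 0.002

```text
time: 45.78
tool_pos: [0.4545, 0.0542, -0.0049]
tool_rot: [0.344, 0.939, 0.001, -0.001]
wrist_force: [-1.9, 0.1, 6.3]
opening: 0.118
```

```bash
python3 - <<'E'
from h import *
state()
print(bayrib(3));go([*bayrib(3),.15],-2.547)
E
```

```text
t 45.77 pos [ 0.4545  0.0542 -0.0049] yaw_y 0.868 z [-0.001  0.001 -1.   ] F [-1.9  0.1  6.3] op 0.118 j [-0.15  0.16  2.07  0.    0.91 -1.02]
[ 0.50589187 -0.33281589]
dp [-0.2891, -0.2621, -0.1555] twist [0.002, 0.001, -2.868] j6 -1.02 |dp| 0.42
dp [-0.2891, -0.2621, -0.1555] twist [0.0, -0.001, 0.273] j6 -1.02 |dp| 0.42
```

apply_moves:
  plan:
    - {"dp": [0, 0, -0.02], "twist": [0, 0, 0]}
    - {"dp": [0, 0, -0.07], "twist": [0, 0, 0]}
    - {"dp": [0, 0, -0.12], "twist": [0, 0, 0.1]}
    - {"dp": [-0.03, -0.03, -0.15], "twist": [0, 0, 0.28]}
    - {"dp": [-0.07, -0.065, -0.155], "twist": [0, 0, 0.46]}
    - {"dp": [-0.1, -0.095, -0.155], "twist": [0, 0, 0.64]}
    - {"dp": [-0.13, -0.125, -0.155], "twist": [0, 0, 0.82]}
    - {"dp": [-0.16, -0.155, -0.155], "twist": [0, 0, 1.0]}
    - {"dp": [-0.19, -0.185, -0.155], "twist": [0, 0, 1.18]}
    - {"dp": [-0.22, -0.21, -0.155], "twist": [0, 0, 1.36]}
    - {"dp": [-0.26, -0.24, -0.155], "twist": [0, 0, 1.54]}
    - {"dp": [-0.289, -0.262, -0.155], "twist": [0, 0, 1.72]}

```text
time: 47.28
tool_pos: [0.5051, -0.3345, 0.1482]
tool_rot: [0.937, 0.349, -0.001, -0.001]
wrist_force: [-0.2, 1.2, -0.2]
opening: 0.118
```

```bash
sed -i 's/TO=np.array(\[.4925,-.3612\])/TO=np.array([.4937,-.3604])/' h.py; python3 - <<'E'
from h import *
state()
print(bayrib(3));go([.5079,-.3332,.15],-2.547)
E
```

```text
t 47.27 pos [ 0.5051 -0.3345  0.1482] yaw_y -0.859 z [-0.002  0.001 -1.   ] F [-0.2  1.2 -0.2] op 0.118 j [-0.78  0.29  1.57 -0.    1.28  0.08]
[ 0.50709187 -0.33201589]
dp [0.0029, 0.0008, -0.0018] twist [-0.001, 0.003, 1.688] j6 0.08 |dp| 0.004
dp [0.0029, 0.0008, -0.0018] twist [-0.003, -0.001, -1.453] j6 0.08 |dp| 0.004
```

apply_moves:
  plan:
    - {"dp": [0.003, 0.001, 0], "twist": [0, 0, 0.18]}
    - {"dp": [0.003, 0.001, 0], "twist": [0, 0, 0.36]}
    - {"dp": [0.003, 0.001, 0], "twist": [0, 0, 0.54]}
    - {"dp": [0.003, 0.001, 0], "twist": [0, 0, 0.72]}
    - {"dp": [0.003, 0.001, 0], "twist": [0, 0, 0.9]}
    - {"dp": [0.003, 0.001, 0], "twist": [0, 0, 1.08]}
    - {"dp": [0.003, 0.001, 0.02], "twist": [0, 0, 1.26]}
    - {"dp": [0.003, 0.001, 0.05], "twist": [0, 0, 1.44]}
    - {"dp": [0.003, 0.001, 0.09], "twist": [0, 0, 1.62]}
    - {"dp": [0.003, 0.001, 0.115], "twist": [0, 0, 1.688]}
    - {"dp": [0.003, 0.001, 0.115], "twist": [0, 0, 1.688]}
    - {"dp": [0.003, 0.001, 0.115], "twist": [0, 0, 1.688]}

```text
time: 48.78
tool_pos: [0.5085, -0.3318, 0.0347]
tool_rot: [0.885, -0.465, -0.0, 0.0]
wrist_force: [0.2, 0.1, 0.4]
opening: 0.122
```

```bash
python3 - <<'E'
from h import *
state();snap("wrist","w33");go([.5079,-.3332,.0],-2.547)
E
```

```text
t 48.77 pos [ 0.5085 -0.3318  0.0347] yaw_y -2.539 z [-0.001  0.    -1.   ] F [0.2 0.1 0.4] op 0.122 j [-0.78  0.43  1.63 -0.    1.08  1.76]
dp [0.0003, 0.0013, 0.0352] twist [0.0, -0.0, 0.008] j6 1.76 |dp| 0.035
dp [0.0003, 0.0013, 0.0352] twist [0.001, 0.0, -3.134] j6 1.76 |dp| 0.035
```

View pics/w33.png

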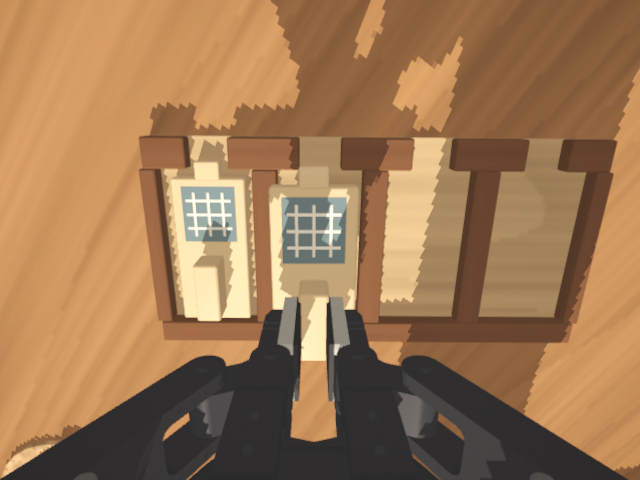

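apply_moves:
  plan:
    - {"dp": [0.0003, 0.002, 0.005], "twist": [0, 0, 0.015]}
    - {"dp": [0.0003, 0.002, 0.015], "twist": [0, 0, 0.015]}
    - {"dp": [0.0003, 0.002, 0.022], "twist": [0, 0, 0.015]}
    - {"dp": [0.0003, 0.002, 0.022], "twist": [0, 0, 0.015]}

```text
time: 49.32
tool_pos: [0.5056, -0.3319, 0.0102]
tool_rot: [0.881, -0.472, -0.002, -0.001]
wrist_force: [-1.2, -0.2, 0.4]
opening: 0.115
```

```bash
python3 - <<'E'
from h import *
state();snap("wrist","w34")
E
```

```text
t 49.33 pos [ 0.5056 -0.3319  0.0102] yaw_y -2.555 z [-0.004  0.003 -1.   ] F [-1.2 -0.2  0.4] op 0.115 j [-0.78  0.47  1.64 -0.    1.04  1.77]
```

View pics/w34.png

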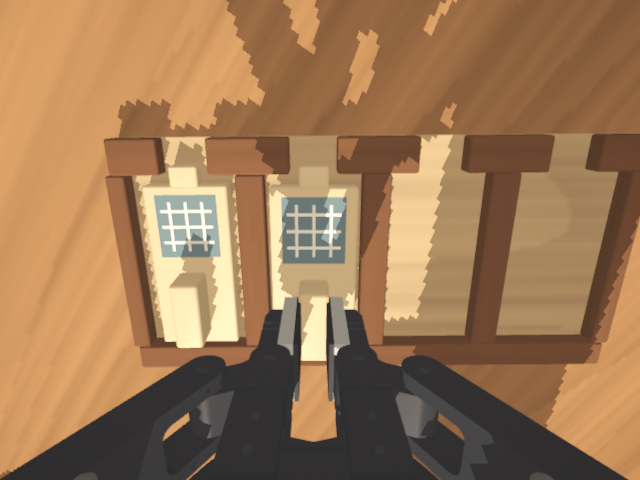

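apply_moves:
  plan:
    - {"dp": [0, 0, 0.004], "twist": [0, 0, 0]}
    - {"dp": [0, 0, 0.008], "twist": [0, 0, 0]}
    - {"dp": [0, 0, 0.0105], "twist": [0, 0, 0]}
    - {"dp": [0, 0, 0.0105], "twist": [0, 0, 0]}

```text
time: 49.88
tool_pos: [0.5061, -0.3324, 0.0006]
tool_rot: [0.881, -0.472, -0.002, -0.0]
wrist_force: [0.1, 0.1, -0.9]
opening: 0.117
```

```bash
python3 - <<'E'
from h import *
state();snap("wrist","w35")
E
```

```text
t 49.88 pos [ 0.5061 -0.3324  0.0006] yaw_y -2.555 z [-0.003  0.002 -1.   ] F [ 0.1  0.1 -0.9] op 0.117 j [-0.78  0.48  1.64 -0.    1.02  1.78]
```

View pics/w35.png

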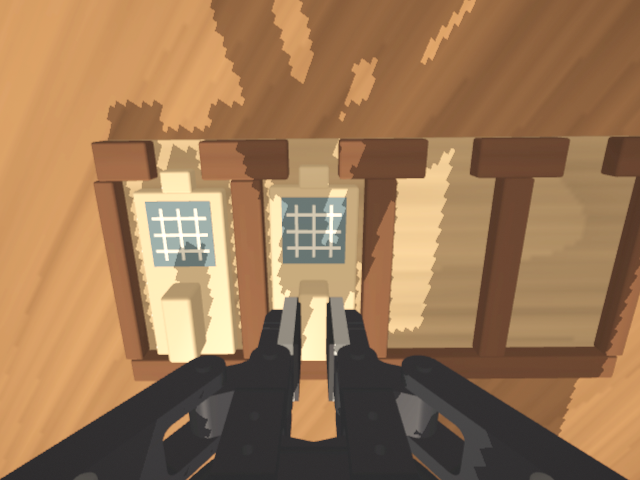

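apply_moves:
  plan:
    - {"dp": [0, 0, 0], "twist": [0, 0, 0]}
    - {"dp": [0, 0, 0], "twist": [0, 0, 0]}
    - {"dp": [0, 0, -0.01], "twist": [0, 0, 0]}
    - {"dp": [0, 0, -0.06], "twist": [0, 0, 0]}
    - {"dp": [0, 0, -0.12], "twist": [0, 0, 0]}
    - {"dp": [0, 0, -0.17], "twist": [0, 0, 0]}
    - {"dp": [0, 0, -0.17], "twist": [0, 0, 0]}
  grip: 0.025

```text
time: 50.8
tool_pos: [0.5094, -0.3354, 0.1778]
tool_rot: [0.881, -0.472, 0.004, 0.002]
wrist_force: [-0.2, -0.4, -0.4]
opening: 0.29
```

```bash
python3 - <<'E'
from h import *
state();snap("wrist","w36");go([.5649,.0676,.06],1.9983+np.pi/2)
E
```

```text
t 50.8 pos [ 0.5094 -0.3354  0.1778] yaw_y -2.555 z [ 0.006 -0.007 -1.   ] F [-0.2 -0.4 -0.4] op 0.29 j [-0.78  0.27  1.54 -0.    1.33  1.78]
dp [-0.3033, -0.2698, 0.1134] twist [-0.001, -0.003, 0.159] j6 1.77 |dp| 0.421
dp [-0.3033, -0.2698, 0.1134] twist [0.005, -0.001, -2.982] j6 1.77 |dp| 0.421
```

View pics/w36.png

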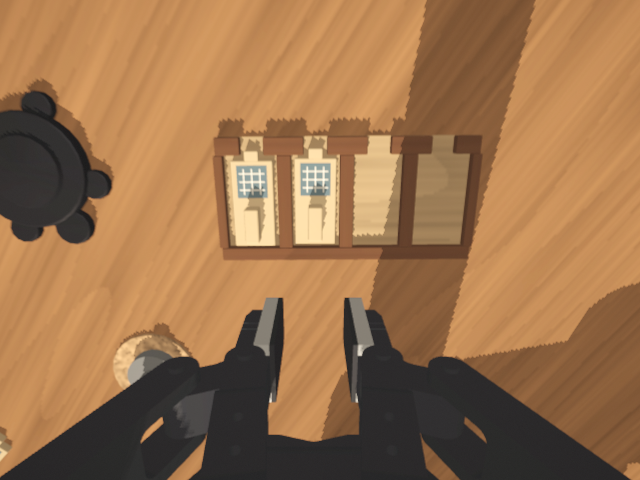

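apply_moves:
  plan:
    - {"dp": [-0.045, -0.04, 0], "twist": [0, -0.003, 0.05]}
    - {"dp": [-0.09, -0.08, 0], "twist": [0, -0.003, 0.1]}
    - {"dp": [-0.135, -0.12, 0], "twist": [0, -0.003, 0.159]}
    - {"dp": [-0.18, -0.16, 0], "twist": [0, -0.003, 0.159]}
    - {"dp": [-0.22, -0.2, 0], "twist": [0, -0.003, 0.159]}
    - {"dp": [-0.26, -0.235, 0.02], "twist": [0, -0.003, 0.159]}
    - {"dp": [-0.303, -0.27, 0.06], "twist": [0, -0.003, 0.159]}
    - {"dp": [-0.303, -0.27, 0.1], "twist": [0, -0.003, 0.159]}
    - {"dp": [-0.303, -0.27, 0.113], "twist": [0, -0.003, 0.159]}
    - {"dp": [-0.303, -0.27, 0.113], "twist": [0, -0.003, 0.159]}
    - {"dp": [-0.303, -0.27, 0.113], "twist": [0, -0.003, 0.159]}
  grip: 0.032

```text
time: 52.22
tool_pos: [0.565, 0.0683, 0.0602]
tool_rot: [0.841, -0.541, -0.001, -0.001]
wrist_force: [0.8, -0.1, 0.1]
opening: 0.374
```

```bash
python3 - <<'E'
from h import *
near("w37",(.5582,.0822),0)
E
```

```text
t 52.23 pos [0.565  0.0683 0.0602] yaw_y -2.715 z [-0.001  0.004 -1.   ] F [ 0.8 -0.1  0.1] op 0.374 j [-0.09  0.31  1.74  0.    1.1   2.62]
[0.55750132 0.08220575 2.00095109] 0.014393998593420334 [0.56417351 0.06766334]
dp [0.0004, 0.0013, 0.0654] twist [-0.002, 0.004, -0.004] j6 2.62 |dp| 0.065
dp [0.0004, 0.0013, 0.0654] twist [0.006, 0.002, 3.138] j6 2.62 |dp| 0.065
```

View pics/w37.png

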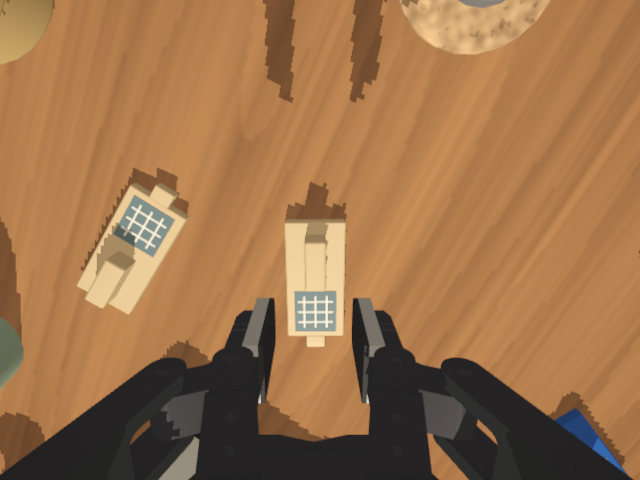

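apply_moves:
  plan:
    - {"dp": [0.0004, 0.001, 0.03], "twist": [0, 0.002, 0]}
    - {"dp": [0.0004, 0.001, 0.05], "twist": [0, 0.002, 0]}
    - {"dp": [0.0004, 0.001, 0.06], "twist": [0, 0.002, 0]}
    - {"dp": [0.0004, 0.001, 0.065], "twist": [0, 0.002, 0]}
    - {"dp": [0.0004, 0.001, 0.065], "twist": [0, 0.002, 0]}

```text
time: 52.9
tool_pos: [0.5629, 0.0686, -0.0063]
tool_rot: [0.841, -0.541, -0.002, -0.0]
wrist_force: [0.3, -0.1, 0.1]
opening: 0.373
```

apply_moves:
  plan:
    - {"dp": [0, 0, 0], "twist": [0, 0, 0]}
    - {"dp": [0, 0, 0], "twist": [0, 0, 0]}
    - {"dp": [0, 0, 0], "twist": [0, 0, 0]}
    - {"dp": [0, 0, 0], "twist": [0, 0, 0]}
  grip: 0.002

```text
time: 53.4
tool_pos: [0.5635, 0.0686, -0.0056]
tool_rot: [0.841, -0.541, -0.001, -0.001]
wrist_force: [-0.7, -0.4, 5.3]
opening: 0.117
```

```bash
python3 - <<'E'
from h import *
st=state()
d=np.array([.56417,.06766])-st["tool_pos"][:2];print("rib off along slide x",d@[np.cos(2.001),np.sin(2.001)])
print(bayrib(2));go([*bayrib(2),.15],.595)
E
```

```text
t 53.4 pos [ 0.5635  0.0686 -0.0056] yaw_y -2.714 z [-0.001  0.002 -1.   ] F [-0.7 -0.4  5.3] op 0.117 j [-0.09  0.41  1.76  0.    0.97  2.62]
rib off along slide x -0.0011686298756937634
[ 0.46237185 -0.36228336]
dp [0.3498, 0.2707, -0.1565] twist [0.004, 0.0, 2.974] j6 2.62 |dp| 0.469
dp [0.3498, 0.2707, -0.1565] twist [-0.0, 0.002, -0.167] j6 2.62 |dp| 0.469
```

apply_moves:
  plan:
    - {"dp": [0, 0, -0.02], "twist": [0, 0, 0]}
    - {"dp": [0, 0, -0.07], "twist": [0, 0, 0]}
    - {"dp": [0.02, 0.015, -0.12], "twist": [0, 0, -0.1]}
    - {"dp": [0.05, 0.04, -0.155], "twist": [0, 0, -0.28]}
    - {"dp": [0.09, 0.07, -0.155], "twist": [0, 0, -0.46]}
    - {"dp": [0.13, 0.1, -0.155], "twist": [0, 0, -0.64]}
    - {"dp": [0.17, 0.13, -0.155], "twist": [0, 0, -0.82]}
    - {"dp": [0.21, 0.16, -0.155], "twist": [0, 0, -1.0]}
    - {"dp": [0.25, 0.19, -0.155], "twist": [0, 0, -1.18]}
    - {"dp": [0.29, 0.22, -0.155], "twist": [0, 0, -1.36]}
    - {"dp": [0.32, 0.245, -0.155], "twist": [0, 0, -1.54]}
    - {"dp": [0.35, 0.271, -0.155], "twist": [0, 0, -1.72]}

```text
time: 54.9
tool_pos: [0.4609, -0.3638, 0.1486]
tool_rot: [0.958, 0.287, -0.001, -0.001]
wrist_force: [1.1, -0.2, -0.0]
opening: 0.115
```

```bash
python3 - <<'E'
from h import *
state()
go([.4630,-.3633,.15],.59)
E
```

```text
t 54.9 pos [ 0.4609 -0.3638  0.1486] yaw_y -0.988 z [-0.002  0.002 -1.   ] F [ 1.1 -0.2 -0. ] op 0.115 j [-0.87  0.25  1.62 -0.    1.28  0.11]
dp [0.002, 0.0007, -0.0015] twist [-0.003, -0.002, -1.578] j6 0.11 |dp| 0.003
dp [0.002, 0.0007, -0.0015] twist [-0.002, 0.003, 1.563] j6 0.11 |dp| 0.003
```

apply_moves:
  plan:
    - {"dp": [0.002, 0.001, 0], "twist": [0, 0, -0.18]}
    - {"dp": [0.002, 0.001, 0], "twist": [0, 0, -0.36]}
    - {"dp": [0.002, 0.001, 0], "twist": [0, 0, -0.54]}
    - {"dp": [0.002, 0.001, 0], "twist": [0, 0, -0.72]}
    - {"dp": [0.002, 0.001, 0], "twist": [0, 0, -0.9]}
    - {"dp": [0.002, 0.001, 0], "twist": [0, 0, -1.08]}
    - {"dp": [0.002, 0.001, 0.02], "twist": [0, 0, -1.26]}
    - {"dp": [0.002, 0.001, 0.05], "twist": [0, 0, -1.44]}
    - {"dp": [0.002, 0.001, 0.09], "twist": [0, 0, -1.573]}
    - {"dp": [0.002, 0.001, 0.125], "twist": [0, 0, -1.573]}
    - {"dp": [0.002, 0.001, 0.125], "twist": [0, 0, -1.573]}
    - {"dp": [0.002, 0.001, 0.125], "twist": [0, 0, -1.573]}

```text
time: 56.4
tool_pos: [0.4642, -0.363, 0.0246]
tool_rot: [0.476, 0.88, -0.0, -0.001]
wrist_force: [-0.8, 0.0, 0.7]
opening: 0.116
```

```bash
python3 - <<'E'
from h import *
state();snap("wrist","w38");go([.4630,-.3633,.0],.59)
E
```

```text
t 56.4 pos [ 0.4642 -0.363   0.0246] yaw_y 0.579 z [-0.001  0.    -1.   ] F [-0.8  0.   0.7] op 0.116 j [-0.87  0.41  1.69 -0.    1.05 -1.45]
dp [0.001, -0.0012, 0.0252] twist [-0.001, 0.0, -0.011] j6 -1.45 |dp| 0.025
dp [0.001, -0.0012, 0.0252] twist [0.0, 0.001, 3.131] j6 -1.45 |dp| 0.025
```

View pics/w38.png

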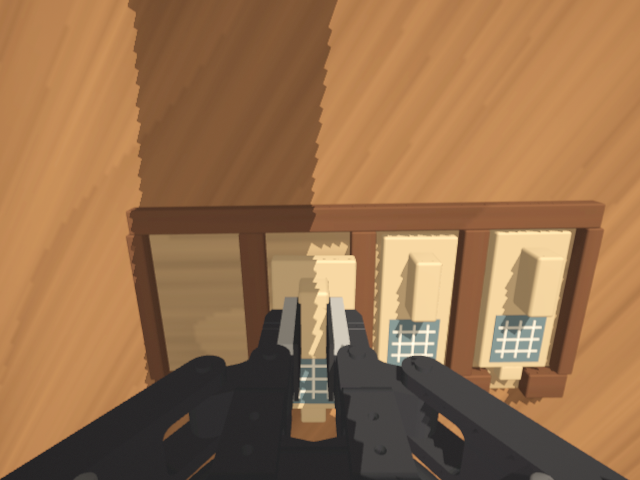

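apply_moves:
  plan:
    - {"dp": [0.0005, -0.0015, 0.003], "twist": [0, 0, -0.017]}
    - {"dp": [0.0005, -0.0015, 0.009], "twist": [0, 0, -0.017]}
    - {"dp": [0.0005, -0.0015, 0.014], "twist": [0, 0, -0.017]}
    - {"dp": [0.0005, -0.0015, 0.014], "twist": [0, 0, -0.017]}

```text
time: 56.95
tool_pos: [0.4614, -0.3619, 0.0079]
tool_rot: [0.468, 0.884, 0.001, -0.002]
wrist_force: [-1.0, 1.0, -0.9]
opening: 0.113
```

```bash
python3 - <<'E'
from h import *
state();snap("wrist","w39");go([.4630,-.3633,.0],.595)
E
```

```text
t 56.95 pos [ 0.4614 -0.3619  0.0079] yaw_y 0.596 z [-0.004  0.004 -1.   ] F [-1.   1.  -0.9] op 0.113 j [-0.87  0.43  1.7  -0.    1.02 -1.47]
dp [-0.0018, 0.0005, 0.0082] twist [-0.001, -0.004, 0.001] j6 -1.47 |dp| 0.008
dp [-0.0018, 0.0005, 0.0082] twist [0.007, -0.002, -3.141] j6 -1.47 |dp| 0.008
```

View pics/w39.png

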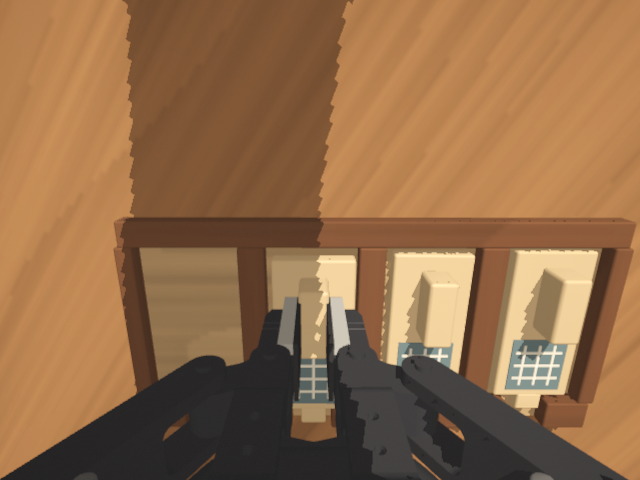

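apply_moves:
  plan:
    - {"dp": [-0.001, 0, 0.004], "twist": [0, -0.003, 0]}
    - {"dp": [-0.001, 0, 0.008], "twist": [0, -0.003, 0]}
    - {"dp": [-0.001, 0, 0.009], "twist": [0, -0.003, 0]}
    - {"dp": [-0.001, 0, 0.009], "twist": [0, -0.003, 0]}

```text
time: 57.5
tool_pos: [0.4623, -0.3631, -0.0005]
tool_rot: [0.468, 0.884, -0.0, -0.001]
wrist_force: [-0.4, -0.3, -0.4]
opening: 0.116
```

apply_moves:
  plan:
    - {"dp": [0, 0, 0], "twist": [0, 0, 0]}
    - {"dp": [0, 0, 0], "twist": [0, 0, 0]}
    - {"dp": [0, 0, -0.01], "twist": [0, 0, 0]}
    - {"dp": [0, 0, -0.06], "twist": [0, 0, 0]}
    - {"dp": [0, 0, -0.12], "twist": [0, 0, 0]}
    - {"dp": [0, 0, -0.18], "twist": [0, 0, 0]}
    - {"dp": [0, 0, -0.2], "twist": [0, 0, 0]}
    - {"dp": [0, 0, -0.2], "twist": [0, 0, 0]}
  grip: 0.025

```text
time: 58.5
tool_pos: [0.4636, -0.3643, 0.2027]
tool_rot: [0.468, 0.884, -0.001, 0.002]
wrist_force: [0.0, 0.5, 0.2]
opening: 0.291
```

```bash
python3 - <<'E'
from h import *
state();snap("wrist","w40");d,c=snap("top","t40");print([(np.round(atz(c,q["centre"],0),3),round(q["p"],2)) for q in r.place_of("slide1",d)])
go([.6707,.1269,.15],-.172)
E
```

```text
t 58.5 pos [ 0.4636 -0.3643  0.2027] yaw_y 0.596 z [ 0.003 -0.004 -1.   ] F [0.  0.5 0.2] op 0.291 j [-0.87  0.2   1.57 -0.    1.37 -1.47]
[(array([ 0.469, -0.374,  0.   ]), 0.92), (array([ 0.341, -0.013,  0.   ]), 0.84), (array([0.316, 0.13 , 0.   ]), 0.83), (array([0.667, 0.11 , 0.   ]), 0.75), (array([ 0.567, -0.311,  0.   ]), 0.64), (array([ 0.519, -0.344,  0.   ]), 0.6), (array([0.739, 0.218, 0.   ]), 0.25)]
dp [0.2875, 0.4475, 0.0483] twist [-0.003, -0.003, 0.768] j6 -1.47 |dp| 0.534
dp [0.2875, 0.4475, 0.0483] twist [0.004, -0.003, -2.374] j6 -1.47 |dp| 0.534
```

View pics/w40.png

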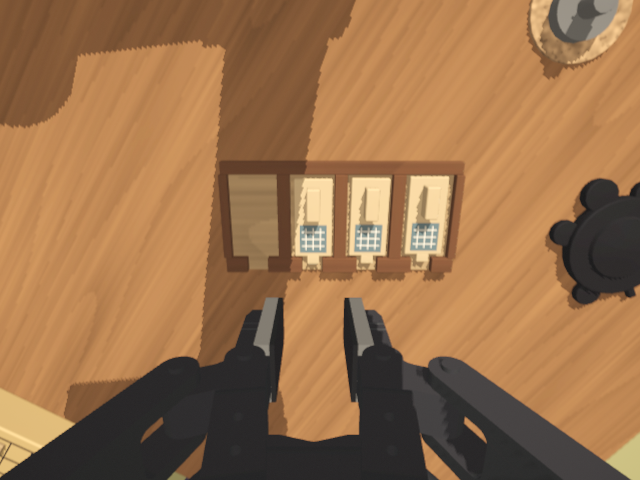

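View pics/t40.png

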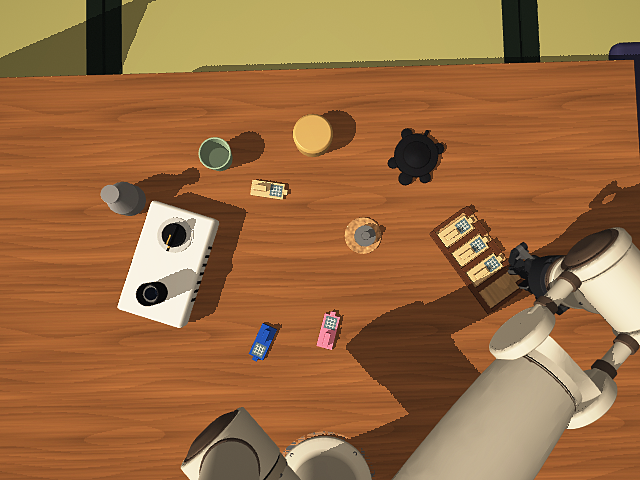

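apply_moves:
  plan:
    - {"dp": [0.033, 0.051, 0], "twist": [0, -0.003, 0.09]}
    - {"dp": [0.066, 0.102, 0], "twist": [0, -0.003, 0.18]}
    - {"dp": [0.1, 0.155, 0], "twist": [0, -0.003, 0.27]}
    - {"dp": [0.133, 0.206, 0], "twist": [0, -0.003, 0.36]}
    - {"dp": [0.166, 0.258, 0], "twist": [0, -0.003, 0.45]}
    - {"dp": [0.2, 0.31, 0.01], "twist": [0, -0.003, 0.54]}
    - {"dp": [0.233, 0.362, 0.02], "twist": [0, -0.003, 0.63]}
    - {"dp": [0.26, 0.405, 0.03], "twist": [0, -0.003, 0.72]}
    - {"dp": [0.287, 0.4475, 0.06], "twist": [0, -0.003, 0.768]}
    - {"dp": [0.287, 0.4475, 0.11], "twist": [0, -0.003, 0.768]}
    - {"dp": [0.287, 0.4475, 0.14], "twist": [0, -0.003, 0.768]}
    - {"dp": [0.287, 0.4475, 0.14], "twist": [0, -0.003, 0.768]}
  grip: 0.032

```text
time: 60.15
tool_pos: [0.6675, 0.1256, 0.0538]
tool_rot: [0.765, 0.644, -0.005, -0.002]
wrist_force: [-0.6, -0.5, -0.7]
opening: 0.375
```

```bash
python3 - <<'E'
from h import *
near("w41",(.6679,.1111),0)
E
```

```text
t 60.15 pos [0.6675 0.1256 0.0538] yaw_y -0.172 z [-0.011 -0.003 -1.   ] F [-0.6 -0.5 -0.7] op 0.375 j [ 0.01  0.58  1.38 -0.    1.19  0.18]
[ 0.66713688  0.11052774 -1.74386837] 0.014185624080961854 [0.66989223 0.12628871]
dp [0.0011, 0.0002, 0.062] twist [-0.005, 0.004, 0.001] j6 0.18 |dp| 0.062
dp [0.0011, 0.0002, 0.062] twist [-0.006, -0.008, -3.141] j6 0.18 |dp| 0.062
```

View pics/w41.png

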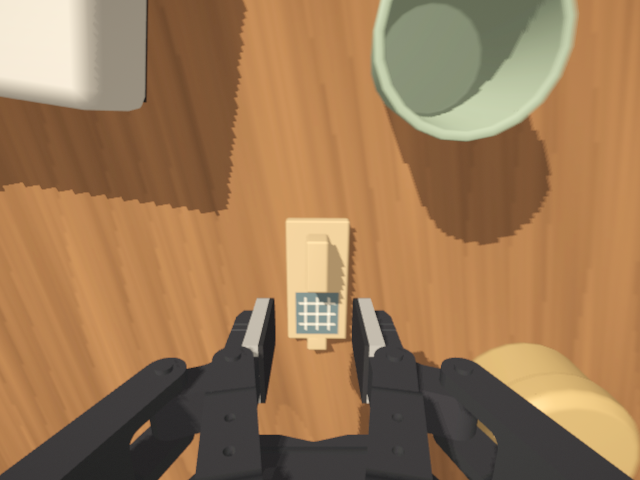

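apply_moves:
  plan:
    - {"dp": [0.001, 0.0015, 0.03], "twist": [-0.003, 0.003, 0]}
    - {"dp": [0.001, 0.0015, 0.048], "twist": [-0.003, 0.003, 0]}
    - {"dp": [0.001, 0.0015, 0.054], "twist": [-0.003, 0.003, 0]}
    - {"dp": [0.001, 0.0015, 0.058], "twist": [-0.003, 0.003, 0]}
    - {"dp": [0.001, 0.0015, 0.058], "twist": [-0.003, 0.003, 0]}

```text
time: 60.82
tool_pos: [0.6738, 0.1261, 0.0021]
tool_rot: [0.765, 0.644, 0.001, 0.001]
wrist_force: [-0.2, -0.3, -0.2]
opening: 0.373
```

```bash
python3 - <<'E'
from h import *
state();go([.6699,.1263,-.005],-.173)
E
```

```text
t 60.83 pos [0.6738 0.1261 0.0021] yaw_y -0.172 z [ 0.004 -0.    -1.   ] F [-0.2 -0.3 -0.2] op 0.373 j [ 0.01  0.65  1.39 -0.    1.1   0.18]
dp [-0.0004, -0.0039, 0.0071] twist [0.004, -0.0, 0.001] j6 0.18 |dp| 0.008
dp [-0.0004, -0.0039, 0.0071] twist [0.0, 0.006, -3.141] j6 0.18 |dp| 0.008
```

apply_moves:
  plan:
    - {"dp": [-0.0004, -0.003, 0.004], "twist": [0.003, 0, 0]}
    - {"dp": [-0.0004, -0.003, 0.007], "twist": [0.003, 0, 0]}
    - {"dp": [-0.0004, -0.003, 0.007], "twist": [0.003, 0, 0]}

```text
time: 61.2
tool_pos: [0.67, 0.1262, -0.006]
tool_rot: [0.765, 0.644, -0.0, -0.0]
wrist_force: [-0.1, -0.1, 1.0]
opening: 0.374
```

apply_moves:
  plan:
    - {"dp": [0, 0, 0], "twist": [0, 0, 0]}
    - {"dp": [0, 0, 0], "twist": [0, 0, 0]}
    - {"dp": [0, 0, 0], "twist": [0, 0, 0]}
    - {"dp": [0, 0, 0], "twist": [0, 0, 0]}
  grip: 0.002

```text
time: 61.7
tool_pos: [0.6706, 0.1262, -0.0053]
tool_rot: [0.765, 0.644, 0.0, 0.0]
wrist_force: [0.6, 1.1, 2.0]
opening: 0.119
```

```bash
python3 - <<'E'
from h import *
st=state()
o=np.array([.66989,.12629])-st["tool_pos"][:2];a=float(o@[np.cos(-1.744),np.sin(-1.744)]);print("rib off along slide x",a)
x=np.array([np.sin(TY),-np.cos(TY)]);T=bayrib(1)-a*x;print(T);go([*T,.15],.595)
E
```

```text
t 61.7 pos [ 0.6706  0.1262 -0.0053] yaw_y -0.172 z [ 0.001  0.    -1.   ] F [0.6 1.1 2. ] op 0.119 j [0.01 0.65 1.4  0.   1.09 0.18]
rib off along slide x 9.441957661761054e-06
[ 0.41764654 -0.39254301]
dp [-0.5543, -0.1604, -0.1555] twist [0.001, 0.0, -0.767] j6 0.18 |dp| 0.598
dp [-0.5543, -0.1604, -0.1555] twist [0.0, -0.001, 2.375] j6 0.18 |dp| 0.598
```

apply_moves:
  plan:
    - {"dp": [0, 0, -0.02], "twist": [0, 0, 0]}
    - {"dp": [0, 0, -0.08], "twist": [0, 0, 0]}
    - {"dp": [-0.03, -0.01, -0.13], "twist": [0, 0, 0]}
    - {"dp": [-0.085, -0.025, -0.155], "twist": [0, 0, -0.1]}
    - {"dp": [-0.145, -0.042, -0.155], "twist": [0, 0, -0.2]}
    - {"dp": [-0.205, -0.06, -0.155], "twist": [0, 0, -0.3]}
    - {"dp": [-0.265, -0.077, -0.155], "twist": [0, 0, -0.4]}
    - {"dp": [-0.325, -0.094, -0.155], "twist": [0, 0, -0.5]}
    - {"dp": [-0.385, -0.111, -0.155], "twist": [0, 0, -0.6]}
    - {"dp": [-0.445, -0.129, -0.155], "twist": [0, 0, -0.7]}
    - {"dp": [-0.5, -0.145, -0.155], "twist": [0, 0, -0.767]}
    - {"dp": [-0.554, -0.16, -0.155], "twist": [0, 0, -0.767]}

```text
time: 63.2
tool_pos: [0.4168, -0.3941, 0.1508]
tool_rot: [0.469, 0.883, -0.0, 0.001]
wrist_force: [0.0, -0.4, 0.0]
opening: 0.114
```

```bash
python3 - <<'E'
from h import *
state()
go([.4176,-.3925,.026],.595)
E
```

```text
t 63.2 pos [ 0.4168 -0.3941  0.1508] yaw_y 0.595 z [ 0.001 -0.001 -1.   ] F [ 0.  -0.4  0. ] op 0.114 j [-0.97  0.21  1.67  0.    1.27 -1.56]
dp [0.0011, 0.0015, 0.1248] twist [0.0, 0.002, 0.0] j6 -1.56 |dp| 0.125
dp [0.0011, 0.0015, 0.1248] twist [-0.003, 0.0, -3.141] j6 -1.56 |dp| 0.125
```

apply_moves:
  plan:
    - {"dp": [0.001, 0.0015, 0.05], "twist": [0, 0, 0]}
    - {"dp": [0.001, 0.0015, 0.1], "twist": [0, 0, 0]}
    - {"dp": [0.001, 0.0015, 0.125], "twist": [0, 0, 0]}
    - {"dp": [0.001, 0.0015, 0.133], "twist": [0, 0, 0]}
    - {"dp": [0.001, 0.0015, 0.133], "twist": [0, 0, 0]}
    - {"dp": [0.001, 0.0015, 0.133], "twist": [0, 0, 0]}

```text
time: 63.95
tool_pos: [0.4195, -0.3918, 0.0184]
tool_rot: [0.469, 0.883, -0.001, 0.001]
wrist_force: [-0.3, -0.2, -0.7]
opening: 0.114
```

```bash
python3 - <<'E'
from h import *
state();snap("wrist","w42")
go([.4176,-.3925,.0],.595)
E
```

```text
t 63.95 pos [ 0.4195 -0.3918  0.0184] yaw_y 0.595 z [ 0.002 -0.003 -1.   ] F [-0.3 -0.2 -0.7] op 0.114 j [-0.96  0.38  1.74  0.    1.02 -1.56]
dp [0.0004, -0.002, 0.0183] twist [0.0, 0.003, 0.0] j6 -1.56 |dp| 0.018
dp [0.0004, -0.002, 0.0183] twist [-0.005, 0.0, -3.141] j6 -1.56 |dp| 0.018
```

View pics/w42.png

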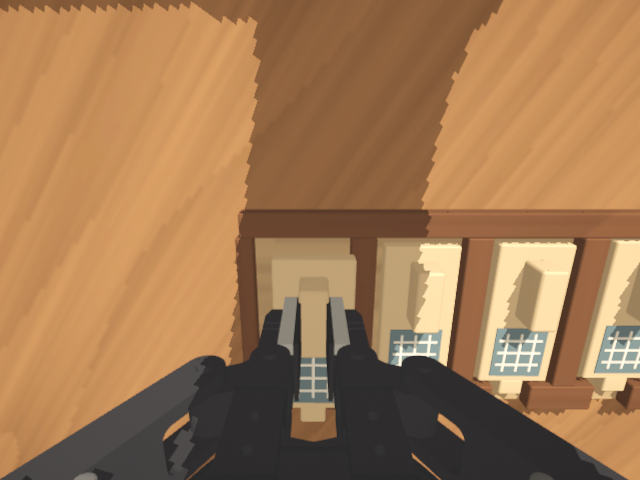

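apply_moves:
  plan:
    - {"dp": [0.0004, -0.0035, 0.003], "twist": [0, 0.002, 0]}
    - {"dp": [0.0004, -0.0035, 0.008], "twist": [0, 0.002, 0]}
    - {"dp": [0.0004, -0.0035, 0.009], "twist": [0, 0.002, 0]}
    - {"dp": [0.0004, -0.0035, 0.009], "twist": [0, 0.002, 0]}

```text
time: 64.5
tool_pos: [0.4153, -0.392, 0.0071]
tool_rot: [0.469, 0.883, 0.001, -0.001]
wrist_force: [0.6, 0.5, -0.2]
opening: 0.116
```

```bash
python3 - <<'E'
from h import *
state();snap("wrist","w43")
go([.4176,-.3925,.0],.595)
E
```

```text
t 64.5 pos [ 0.4153 -0.392   0.0071] yaw_y 0.595 z [-0.001  0.002 -1.   ] F [ 0.6  0.5 -0.2] op 0.116 j [-0.97  0.4   1.75  0.    1.   -1.56]
dp [-0.0016, 0.0016, 0.0073] twist [0.0, -0.002, 0.0] j6 -1.56 |dp| 0.008
dp [-0.0016, 0.0016, 0.0073] twist [0.003, 0.0, -3.142] j6 -1.56 |dp| 0.008
```

View pics/w43.png

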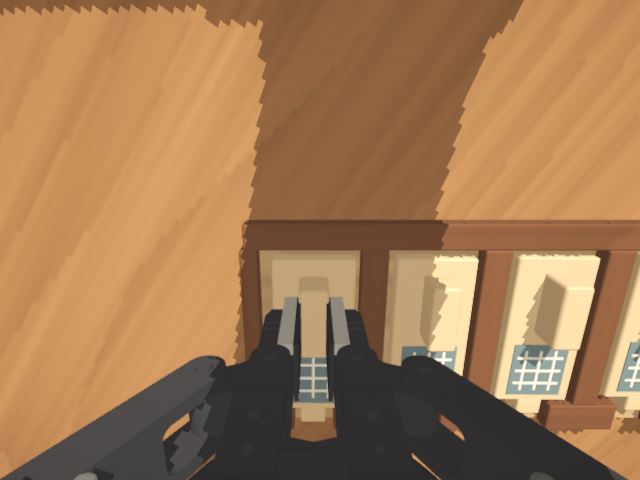

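apply_moves:
  plan:
    - {"dp": [-0.0008, -0.0012, 0.001], "twist": [0, 0, 0]}
    - {"dp": [-0.0008, -0.0012, 0.005], "twist": [0, 0, 0]}
    - {"dp": [-0.0008, -0.0012, 0.008], "twist": [0, 0, 0]}
    - {"dp": [-0.0008, -0.0012, 0.008], "twist": [0, 0, 0]}

```text
time: 65.05
tool_pos: [0.4147, -0.3934, -0.0009]
tool_rot: [0.469, 0.883, 0.001, -0.001]
wrist_force: [-0.0, 0.1, 0.2]
opening: 0.118
```

```bash
python3 - <<'E'
from h import *
state();snap("wrist","w44")
E
```

```text
t 65.05 pos [ 0.4147 -0.3934 -0.0009] yaw_y 0.595 z [-0.001  0.002 -1.   ] F [-0.   0.1  0.2] op 0.118 j [-0.97  0.41  1.75  0.    0.99 -1.57]
```

View pics/w44.png

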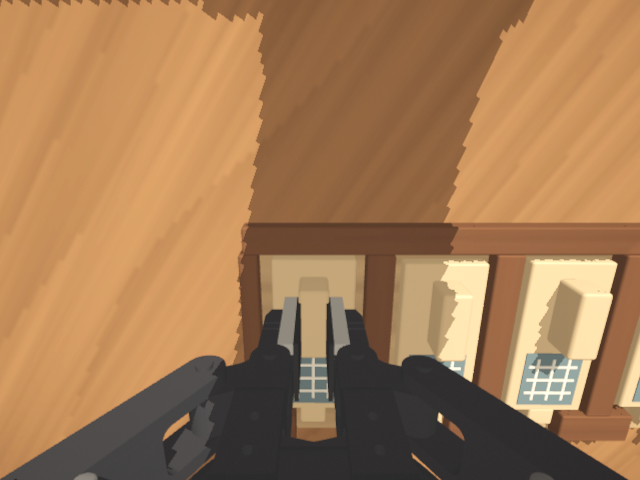

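apply_moves:
  plan:
    - {"dp": [0, 0, 0], "twist": [0, 0, 0]}
    - {"dp": [0, 0, 0], "twist": [0, 0, 0]}
    - {"dp": [0, 0, -0.01], "twist": [0, 0, 0]}
    - {"dp": [0, 0, -0.06], "twist": [0, 0, 0]}
    - {"dp": [0, 0, -0.12], "twist": [0, 0, 0]}
    - {"dp": [0, 0, -0.18], "twist": [0, 0, 0]}
    - {"dp": [-0.03, 0, -0.2], "twist": [0, 0, 0]}
    - {"dp": [-0.03, 0, -0.2], "twist": [0, 0, 0]}
  grip: 0.025

```text
time: 66.1
tool_pos: [0.4332, -0.421, 0.2029]
tool_rot: [0.469, 0.883, -0.001, 0.002]
wrist_force: [-0.4, 0.2, -0.4]
opening: 0.289
```

```bash
python3 - <<'E'
from h import *
state();d,c=snap("wrist","w45");snap("top","t45");snap("scene","s45")
im=cv2.imread("pics/w45.png");cv2.imwrite("pics/cr8.png",cv2.resize(im[120:290,210:520],None,fx=2.5,fy=2.5,interpolation=cv2.INTER_CUBIC))
im=cv2.imread("pics/s45.png");cv2.imwrite("pics/cr9.png",cv2.resize(im[140:360,230:500],None,fx=2.7,fy=2.7,interpolation=cv2.INTER_CUBIC))
E
```

```text
t 66.1 pos [ 0.4332 -0.421   0.2029] yaw_y 0.595 z [ 0.003 -0.004 -1.   ] F [-0.4  0.2 -0.4] op 0.289 j [-0.97  0.24  1.53 -0.    1.38 -1.57]
```

View pics/cr8.png

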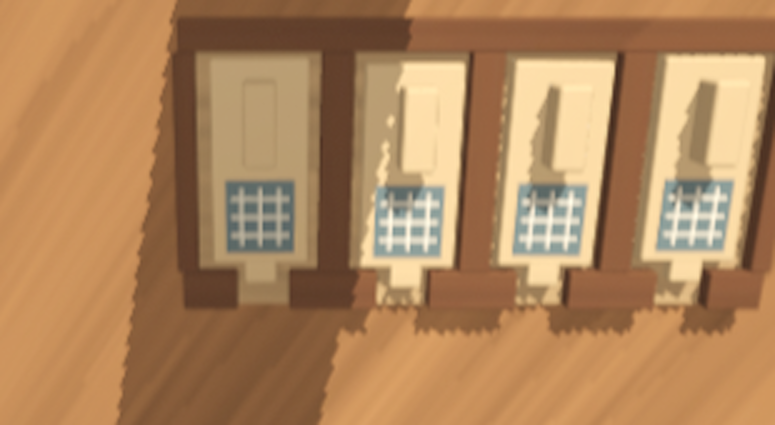

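View pics/cr9.png

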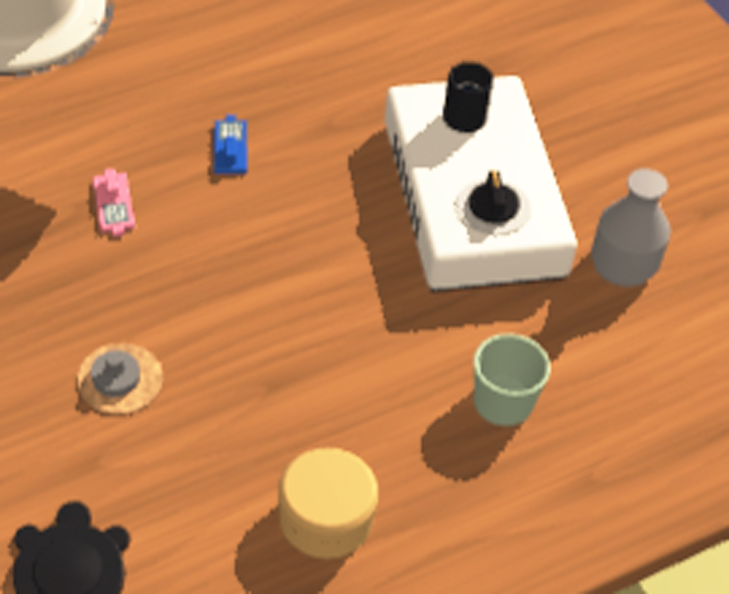

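View pics/t45.png

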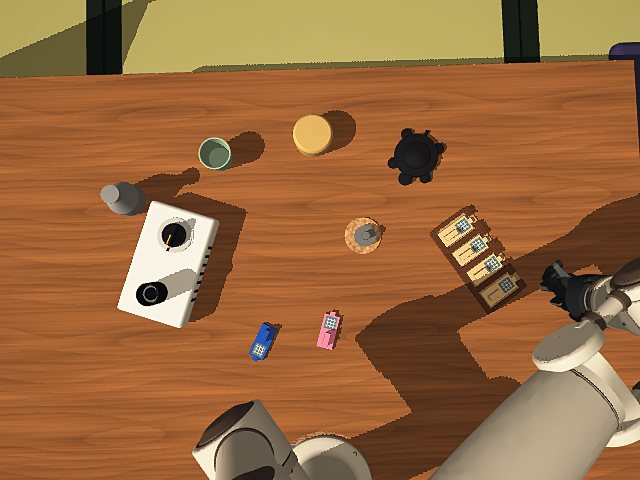

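```bash
python3 -c "
from workcell import r
print(r.job_done())"
```

```text
the job is handed in; nothing more can be done
None
```

The job is handed in at about 66 s of the 210 s allowed, with everything asked for done in the order asked.

- **Dust cap:** it stands stub up on the cork coaster, about centred.
- **Hood:** it is fully home on the lens tube. The push ended in contact at the height that matches the hood's lower end resting on the projector top. I didn't measure it again afterwards, but it looks seated in the later pictures.
- **Focus knob:** after the hood was on, I turned it anticlockwise about 214° in two grips. The pointer measured 2.74 rad and the mark 2.72 to 2.73 rad, so it is within about 1°.
- **Slides:** all four pale slide holders lie flat in compartments 1 to 4 with their noses in the slots, as the last close picture shows.
- **Left alone:** the blue and pink look-alikes and the four bystanders look unmoved in the last top and scene pictures.

**Checks that failed or disagreed:**
- **First cap grasp:** it closed on air. The fingertips sit about 35 mm further back from the reported TCP than `r.tip_reach` says. I measured this in the wrist picture and corrected all later heights.
- **Tray position:** the estimates differed by 2 to 3 mm, so I corrected each slide by eye just before lowering it.
- **Slide model fit:** the automatic fit for the first slide placed in the tray was poor, because it could not separate the slide from the light floor. I judged that one from the picture instead.

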